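# Push resin-cast beetles out of a gang mould and close the tray

### The job

Use the push rod to push every resin cast in the mould right through its bore, from the loading side, so that it comes out at the far side and drops into the blue tray. Then lay the rod back in its rest and put the lid on the tray, fully seated. Leave the other things on the table where they are.

Things in the scene. Friction and masses are not known exactly. Their poses are not given: they have to be found in the camera images.
- mould: Fixed aluminium gang mould, 200 mm wide (x), 110 mm long (y), top 100 mm high. Origin under its centre at table height. Five square 24.5 mm bores run through it along y at x = -76, -38, 0, 38, 76 mm; bore floor 70 mm, axis 82 mm above the table. Loading face y = -55 mm, with free space before it; exit face y = +55 mm, beside the tray. A 10 mm slot over each bore shows what is in it; some may be empty.
- bore1 (a point): centre of the mouth of bore 1 (mould x = -76 mm) on the loading face; the bore runs 110 mm from here along the mould's +y
- bore2 (a point): centre of the mouth of bore 2 (mould x = -38 mm) on the loading face; the bore runs 110 mm from here along the mould's +y
- bore3 (a point): centre of the mouth of bore 3 (mould x = 0 mm) on the loading face; the bore runs 110 mm from here along the mould's +y
- bore4 (a point): centre of the mouth of bore 4 (mould x = 38 mm) on the loading face; the bore runs 110 mm from here along the mould's +y
- bore5 (a point): centre of the mouth of bore 5 (mould x = 76 mm) on the loading face; the bore runs 110 mm from here along the mould's +y
- cast1: amber resin block with a beetle inside, 22 x 22 x 34 mm (34 along its y), about 20 g; origin at its centre; lies loosely in bore 1 of the mould, wholly inside, nearer the loading side, and slides under a light push (under 2 N); may be absent
- cast2: amber resin block with a beetle inside, 22 x 22 x 34 mm (34 along its y), about 20 g; origin at its centre; lies loosely in bore 2 of the mould, wholly inside, nearer the loading side, and slides under a light push (under 2 N); may be absent
- cast3: amber resin block with a beetle inside, 22 x 22 x 34 mm (34 along its y), about 20 g; origin at its centre; lies loosely in bore 3 of the mould, wholly inside, nearer the loading side, and slides under a light push (under 2 N); may be absent
- cast4: amber resin block with a beetle inside, 22 x 22 x 34 mm (34 along its y), about 20 g; origin at its centre; lies loosely in bore 4 of the mould, wholly inside, nearer the loading side, and slides under a light push (under 2 N); may be absent
- cast5: amber resin block with a beetle inside, 22 x 22 x 34 mm (34 along its y), about 20 g; origin at its centre; lies loosely in bore 5 of the mould, wholly inside, nearer the loading side, and slides under a light push (under 2 N); may be absent
- rod: push rod, 190 mm long, 150 g, balanced at its middle: round aluminium shaft 20 mm thick, square red collar 28 x 28 x 14 mm on its tail. Origin on its axis, half way along; x runs to the plain end (tip, x = +95 mm); collar from x = -95 to -81 mm. Starts lying in its rest. Let go part-way in a bore with its middle outside, it sags a few degrees but stays there.
- rod_tip (a point): centre of the plain end of the rod
- rest: fixed wooden rod rest, base 140 x 50 mm, with two 12 mm thick vee posts at x = -55 and +55 mm (tops about 49 mm high) in which the rod lies along the rest's x, its axis 45 mm above the table; origin under the centre. The rod starts with its tip to the rest's +x; either way round will do on return.
- tray: fixed blue open tray, 222 x 112 mm (x, y) outside, 64 mm high, walls and floor 4 to 5 mm, beside the exit face of the mould with a 6 mm gap and parallel to it; origin under its centre, at (0, 117) mm in the mould's x, y
- lid: loose white tray lid, 150 g, flat on the table at first: flange 222 x 112 mm, 5 mm thick, over a step 206 x 98 x 6 mm that drops inside the tray walls (3 to 4 mm play each side); orange bar handle on top, 60 mm along x, 14 mm along y, 11 to 39 mm above the underside. Origin at the centre of the step's underside; on the tray it is 58 mm above the table. Either way round fits.
- pin_jar: bystander: glass jar with green cap, 48 mm wide, 60 mm high
- brush: bystander: brush lying on the table
- bottle: bystander: amber bottle 44 mm wide, 110 mm high
- pot: bystander: white bowl 72 mm wide, 50 mm high
- frame: bystander: black picture frame 140 x 110 x 14 mm lying flat
- screwdriver: bystander: blue-handled screwdriver lying on the table

How it is judged:
On the way, in this order (a step that is already met when the one before it is completed fails the run):
1. a first cast has come out at the far side while the rod is in the bore (y of any of cast1, cast2, cast3, cast4, cast5 in the frame of mould above 0.06 m and y of rod_tip in the frame of mould between 0 and 0.13 m and angle between the x axis of rod and the y axis of mould, either way round below 0.2 rad), for 0.05 s.
2. every cast lies in the tray (x of cast1 in the frame of tray between -0.105 and 0.105 m and y of cast1 in the frame of tray between -0.051 and 0.051 m and z of cast1 in the frame of tray between 0.005 and 0.05 m and x of cast2 in the frame of tray between -0.105 and 0.105 m and y of cast2 in the frame of tray between -0.051 and 0.051 m and z of cast2 in the frame of tray between 0.005 and 0.05 m and x of cast3 in the frame of tray between -0.105 and 0.105 m and y of cast3 in the frame of tray between -0.051 and 0.051 m and z of cast3 in the frame of tray between 0.005 and 0.05 m and x of cast4 in the frame of tray between -0.105 and 0.105 m and y of cast4 in the frame of tray between -0.051 and 0.051 m and z of cast4 in the frame of tray between 0.005 and 0.05 m and x of cast5 in the frame of tray between -0.105 and 0.105 m and y of cast5 in the frame of tray between -0.051 and 0.051 m and z of cast5 in the frame of tray between 0.005 and 0.05 m), for 0.2 s.
At the end, for the whole second after the job is handed in: Every cast is inside the tray; lid seated on it: within 9 mm of centre, 0.1 rad of the tray (either way round), flat within 0.05 rad, down within 4 mm; rod in both vees of its rest: within 25 mm lengthwise, 6 mm sideways and in height, 0.1 rad (either way round); all at rest (all of step 2 and horizontal distance between lid and tray below 0.009 m and z of lid in the frame of tray between 0.054 and 0.062 m and angle between lid's own z axis and vertical below 0.05 rad and angle between the x axis of lid and the x axis of tray, either way round below 0.1 rad and linear speed of lid below 0.02 m/s and x of rod in the frame of rest between -0.025 and 0.025 m and y of rod in the frame of rest between -0.006 and 0.006 m and z of rod in the frame of rest between 0.039 and 0.051 m and angle between the x axis of rod and the x axis of rest, either way round below 0.1 rad and linear speed of rod below 0.03 m/s); the robot touches nothing.
It fails at once if a bystander is moved more than 30 mm (distance of any of pin_jar, brush, bottle, pot, frame, screwdriver from where it was at the start of the episode above 0.03 m).
Of cast1, cast2, cast3, cast4, cast5 only 3 to 5 are there at a start; the rules pass over those that are not, and their reading is None.
At some moment in a run one of lid may be knocked a few centimetres aside while the robot is not near it.
Once in a run the grip may slacken for a moment while it holds something.
It also fails if it takes over 210 s, if anything falls off the work surface, if the arm or the gripper's body presses on something with over 40 N, if the wrist force passes 120 N, or if a joint passes its speed limit or range.

### The arm

A 6-joint arm with a two-finger parallel gripper is mounted at the origin on the work surface. World frame = base frame: x ahead of the robot, y to its left, z up, the work surface at z = 0. Lengths are in m, angles in rad, forces in N, time in s.
With the tool pointing down it reaches from about 0.375 to 0.975 m from the base axis. Payload 3.8 kg.
Tool frame: the origin (TCP) lies at the very end of the fingers, on their centre line; the grasp point (between the pads) lies behind it (bot.tcp_to_grasp is the y of the grasp point in the tool frame, in m); y points along the fingers, z is the direction in which the jaws open and shut, and the axes are right-handed (so a half turn about y gives the same grasp; the last joint's range is limited). The gripper opens to 85 mm and grips with 20 to 120 N. Pads are 22 mm wide; open, the fingers measure 114 mm over their backs; the gripper's body (76 mm by 85 mm) begins 54 mm behind the grasp point. The pads swing forward as they close: fully open they stand 13 mm farther back than shut.
Start: joints at [1.169, 0.264, 1.604, -0, 1.274, -0.037], TCP at [0.241, 0.631, 0.231] pointing down, gripper open.
Joint ranges: [-2.63, 2.63], [-0.94, 2.18], [0.31, 2.57], [-1.31, 4.45], [0, 2.66], [-2.55, 2.55]. Speed limits (rad/s): [2.57, 2.57, 3.14, 3.14, 3.14, 3.14].

### API

Orientations are given as a rotation vector (axis times angle).
In Python, from workcell import bot, optics, workorder gives the robot as it stands.
- The arm moves only by the shell command python3 -m handwheel 'ROWS' [FORCE]. ROWS is JSON, a list of rows, each a list of 7 numbers: the shift along the tool's x, y, z in m, then the turn, a rotation vector about the tool's x, y, z in rad, then the opening, from 0 (shut) to 1 (fully open). A call has 1 to 8 rows; each row shifts and turns the commanded pose from where the row before left it, along the tool's axes as they then stand; what a row does not reach is not made up. A row lasts 1/8 s, in which the tool goes at most 62.5 mm and 10.7 degrees, less where a joint would pass 70% of its speed; a pose out of reach is approached as far as the arm can. A call with a gripper value outside its range is refused whole. The fingers move at their own pace and stop on an object; FORCE is the grip in N (left out, the last holds). Time passes only in rows, so rows that do not move let the fingers close. It gives the time, the measured TCP pose, the force and the opening at its end, in the units of the state.
- bot.read_state(): the state, without advancing time (a new reading comes with each control period).
- optics.read_camera(name): name is "scene" or "top" or "wrist"; returns a dict with "image" (400x640x3 uint8, red, green, blue), "z_map" (400x640 float32, m along the optical axis (not along the pixel's ray), 0 where there is no reading), "mtx" (3x3 intrinsics, pixels), "world_from_camera" (4x4, takes a point from camera to world coordinates); the wrist camera has in their place "hand_eye" (4x4, takes a point from camera to tool coordinates, whose origin is the TCP and whose axes are the tool frame's). Camera axes: x right, y down, z forward; pixel columns grow to the right and rows downward; lengths in m; the calibration is good to about 2 mm. A picture is of the moment at which its call begins: read the wrist's pose just before it.
- workorder.finish_job(): hands the job in, once; it reports no verdict.
The state is a dict: "time": time; "q": joint angles; "joint_vel": joint speeds; "joint_torque": joint torques, N m; "tool_pos": TCP position; "tcp_rot": TCP orientation; "wrist_force": force on the tool from outside, world axes, zero at the start; "torque": the same for the moment, N m; "width": opening from 0.0 (shut) to 1.0 (fully open).
Only numpy, scipy, OpenCV 4.12 (cv2) and the standard library are available. Lean on these libraries where they do the work, as an engineer would, in place of code of your own. Each camera call takes 0.05 s, during which the arm holds its last target.

## Working session

There is one attempt and no reset: what is moved stays moved. The work goes in short steps, Python scripts to look and compute and a shell command to move; the robot and the scene stay as the last step left them, time stands still between calls to the robot, and variables do not carry over. Pictures are saved under pics/ and viewed, and the job is handed in when it is done.

```bash
ls -la; mkdir -p pics; python3 - <<'E'
from workcell import bot, optics, workorder
import cv2
print(bot.read_state()); print(bot.tcp_to_grasp)
for n in ["scene","top","wrist"]:
    d=optics.read_camera(n)
    cv2.imwrite(f"pics/{n}0.png",d["image"][:,:,::-1])
    print(n,d["mtx"].tolist(), (d.get("world_from_camera") if "world_from_camera" in d else d["hand_eye"]).round(4).tolist())
E
```

```text
total 12
drwxr-xr-x  3 agent agent 4096 Dec  7 13:48 .
drwxr-xr-x 23 root  root  4096 Dec  7 13:48 ..
drwxr-xr-x  2 agent agent 4096 Dec  7 13:48 pics
{'time': 0.0, 'q': array([ 1.16911597e+00,  2.64767504e-01,  1.60537418e+00, -8.99352667e-06,
        1.27368076e+00, -3.68858066e-02]), 'joint_vel': array([ 0.00192383,  0.00129267, -0.00051213, -0.00010259,  0.00161411,
        0.00052974]), 'joint_torque': array([ 1.87094709e-03, -5.15125573e+01, -3.67313182e+01,  1.23426198e-04,
        1.27885115e-02, -1.48683370e-05]), 'tool_pos': array([0.24052326, 0.62991721, 0.22995225]), 'tcp_rot': array([-1.5539633 ,  0.28668127, -0.2859289 ]), 'wrist_force': array([ 0.54219895, -0.22886986, -0.12402741]), 'torque': array([ 0.01164017, -0.01560423,  0.03640797]), 'width': 0.9964701966478965}
-0.0187
scene [[435.10642373947695, 0.0, 316.77074746843044], [0.0, 435.10642373947695, 191.43410023493004], [0.0, 0.0, 1.0]] [[-0.5173, 0.6875, -0.5096, 1.0376], [0.8558, 0.4211, -0.3005, 0.3194], [0.008, -0.5916, -0.8062, 0.831], [0.0, 0.0, 0.0, 1.0]]
top [[509.8424245868535, 0.0, 312.23761102799074], [0.0, 509.8424245868535, 202.17002224673024], [0.0, 0.0, 1.0]] [[0.0064, -0.992, 0.1263, 0.411], [-1.0, -0.0054, 0.0082, 0.0186], [-0.0075, -0.1264, -0.992, 1.1483], [0.0, 0.0, 0.0, 1.0]]
wrist [[277.87698242039113, 0.0, 320.9255054945092], [0.0, 277.87698242039113, 200.2861430660119], [0.0, 0.0, 1.0]] [[0.0008, 0.9476, 0.3194, -0.0806], [-0.0006, -0.3194, 0.9476, -0.1423], [1.0, -0.0009, 0.0003, -0.0006], [0.0, 0.0, 0.0, 1.0]]
```

View pics/scene0.png

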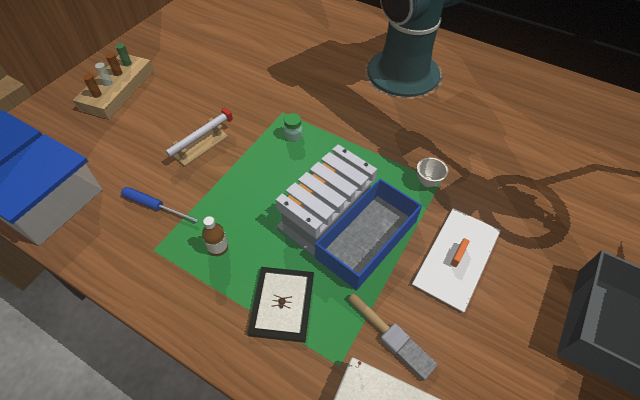

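View pics/top0.png

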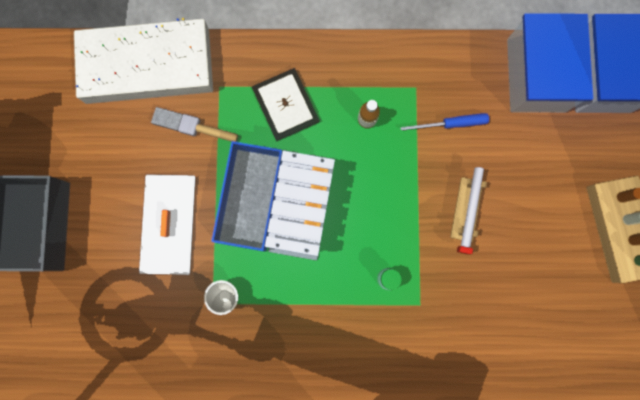

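View pics/wrist0.png

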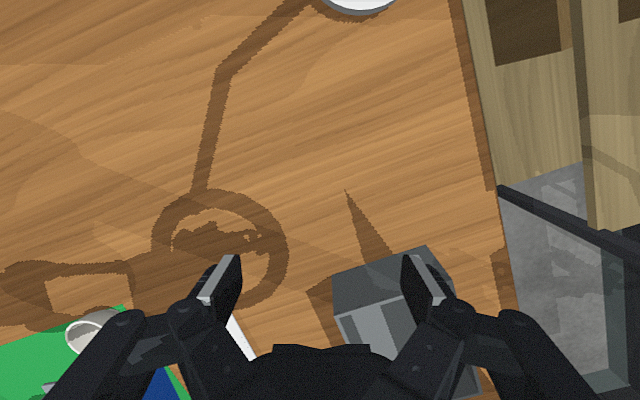

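The scene view shows the mould with the tray beside it, the rod on its rest, and the lid on the table. In the top view the mould is near (300,205), the tray near (248,195) and the lid near (167,224). The rod runs from (478,170) to (465,250), with the red collar at its lower end. Next I'll measure these.

```bash
cat > h.py <<'E'
from workcell import bot, optics, workorder
import numpy as np, cv2
from scipy.spatial.transform import Rotation as R
def cam(n):
    s=bot.read_state(); d=optics.read_camera(n)
    if n=="wrist":
        T=np.eye(4);T[:3,:3]=R.from_rotvec(s["tcp_rot"]).as_matrix();T[:3,3]=s["tool_pos"]
        d["T"]=T@d["hand_eye"]
    else: d["T"]=d["world_from_camera"]
    return d
def cloud(d):
    z=d["z_map"].astype(float);K=d["mtx"];v,u=np.mgrid[:z.shape[0],:z.shape[1]]
    p=np.stack([(u-K[0,2])/K[0,0]*z,(v-K[1,2])/K[1,1]*z,z],-1)
    return p@d["T"][:3,:3].T+d["T"][:3,3]
def ray(d,uv,h):
    uv=np.atleast_2d(uv).astype(float);K=d["mtx"]
    r=np.c_[(uv[:,0]-K[0,2])/K[0,0],(uv[:,1]-K[1,2])/K[1,1],np.ones(len(uv))]@d["T"][:3,:3].T
    o=d["T"][:3,3];return o+r*((h-o[2])/r[:,2])[:,None]
def proj(d,p):
    p=np.atleast_2d(p);c=(p-d["T"][:3,3])@d["T"][:3,:3];K=d["mtx"]
    return np.c_[c[:,0]/c[:,2]*K[0,0]+K[0,2],c[:,1]/c[:,2]*K[1,1]+K[1,2]]
def big(m):
    n,l,st,_=cv2.connectedComponentsWithStats(m.astype(np.uint8));return l==1+np.argmax(st[1:,4])
def rect(p):
    (c,s,a)=cv2.minAreaRect(p[:,:2].astype(np.float32));return np.round(c,4),np.round(s,4),round(a,2)
def save(name,img): cv2.imwrite("pics/"+name+".png",img[:,:,::-1])
E
python3 - <<'E'
from h import *
s=bot.read_state();print(R.from_rotvec(s["tcp_rot"]).as_matrix().round(3))
d=cam("top");P=cloud(d);im=d["image"];hsv=cv2.cvtColor(im,cv2.COLOR_RGB2HSV);H,S,V=cv2.split(hsv)
z=P[:,:,2]
roi=np.zeros_like(z,bool);roi[130:280,205:345]=1
print("table z",np.median(z[300:390,500:630]))
m=roi&(abs(z-0.1)<.008)&(S<60); m=big(m);print("mould",m.sum(),rect(P[m]),np.median(z[m]))
b=roi&(H>105)&(H<130)&(S>120)&(z>.05);b=big(b);print("tray",b.sum(),rect(P[b]),z[b].max(),np.percentile(z[b],90))
roi[:]=0;roi[165:285,130:205]=1
l=roi&(S<50)&(V>120)&(z<.03);l=big(l);print("lid",rect(P[l]),np.median(z[l]))
o=roi&(S>150)&(H<15)&(z>.025);o=big(o);print("handle",rect(P[o]),np.median(z[o]))
roi[:]=0;roi[150:265,440:500]=1
r=roi&(z>.035);r=big(r);print("rod",rect(P[r]),np.percentile(z[r],[5,50,95]))
roi[:]=0;roi[230:265,440:500]=1
c=roi&(S>170)&((H<8)|(H>172))&(z>.03);c=big(c);print("collar",c.sum(),P[c].mean(0))
cc=im[140:270,210:345];save("mz",cv2.resize(cc,None,fx=5,fy=4.6,interpolation=cv2.INTER_CUBIC))
cc=im[150:270,430:510];save("rz",cv2.resize(cc,None,fx=5,fy=5,interpolation=cv2.INTER_CUBIC))
E
```

```text
[[ 0.934 -0.001  0.357]
 [-0.357 -0.002  0.934]
 [-0.    -1.    -0.002]]
table z 0.0002764816139881887
mould 731 (array([0.4882, 0.0626]), array([0.1098, 0.0291]), 80.34) 0.10047543069103892
tray 671 (array([0.5467, 0.1118]), array([0.2293, 0.236 ]), 80.31) 1.1482558442791486 0.06635756004670346
lid (array([0.5061, 0.3555]), array([0.1184, 0.2269]), 88.93) 0.011001186098142712
handle (array([0.5049, 0.3514]), array([0.0125, 0.0533]), 88.51) 0.038679242515900825
rod (array([ 0.4597, -0.2   ]), array([0.1498, 0.4222]), 32.1) [0.04335872 0.05274861 0.05872556]
collar 88 [ 0.4493727  -0.29797108  0.05708708]
```

View pics/mz.png

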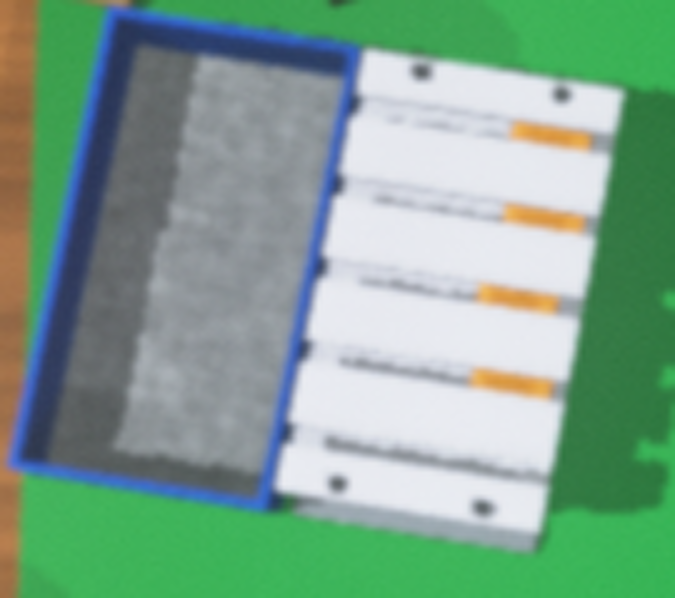

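View pics/rz.png

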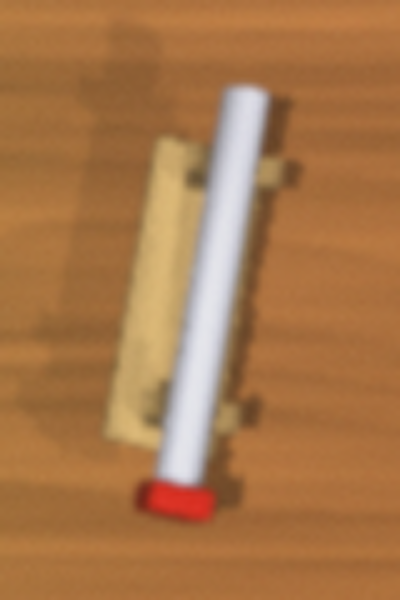

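The four amber slots (zoomed rows about 135, 217, 300 and 383) are bores 5, 4, 3 and 2. Bore 1, the lowest and nearest the robot, shows only dark, so it looks empty. I'll refine the poses now, since invalid depth values spoiled some of the fits.

```bash
python3 - <<'E'
from h import *
d=cam("top");P=cloud(d);im=d["image"];H,S,V=cv2.split(cv2.cvtColor(im,cv2.COLOR_RGB2HSV))
z=P[:,:,2];ok=d["z_map"]>0
roi=np.zeros_like(z,bool);roi[130:280,205:345]=1
# mould top by colour, ray cast at z=.1
m=(roi&(S<60)&(V>170)).astype(np.uint8)
m=big(cv2.morphologyEx(m,cv2.MORPH_CLOSE,np.ones((11,11))))
v,u=np.nonzero(m);p=ray(d,np.c_[u,v],.1)[:,:2];print("mould",rect(p))
m2=roi&ok&(abs(z-.1)<.01)&(S<90)&(V>120);m2=big(cv2.morphologyEx(m2.astype(np.uint8),cv2.MORPH_CLOSE,np.ones((11,11))));v,u=np.nonzero(m2);print("mould2",rect(ray(d,np.c_[u,v],.1)),)
b=roi&(H>105)&(H<130)&(S>120)&ok&(abs(z-.064)<.008);print("tray",b.sum(),rect(P[b]))
q=roi&(V>60)&(H>10)&(H<25)&(S>130)&(V>150)
n,l,st,ce=cv2.connectedComponentsWithStats(q.astype(np.uint8))
for i in range(1,n):
    if st[i,4]>15: print("amber",st[i],ray(d,ce[i],.088)[0].round(4))
roi[:]=0;roi[150:265,440:500]=1
r=roi&ok&(z>.047)&(z<.065)&(S<80)&(V>120);r=big(r);p=P[r]
c=p[:,:2].mean(0);w=np.linalg.svd(p[:,:2]-c)[2][0];w*=np.sign(w[0]);t=(p[:,:2]-c)@w
print("rod",r.sum(),rect(p),c,w,np.degrees(np.arctan2(w[1],w[0])),t.min(),t.max(),"tip",c+w*t.max(),"tail",c+w*t.min(),np.percentile(p[:,2],[50,95]))
r=roi&(S<80)&(V>150);r=big(r);v,u=np.nonzero(r);print(rect(ray(d,np.c_[u,v],.05)))
roi[:]=0;roi[165:285,130:205]=1
o=roi&ok&(S>150)&(H<15)&(z>.03);print("handle",rect(P[o]),P[o].mean(0))
l=big(roi&(S<50)&(V>120));v,u=np.nonzero(l);print("lid",rect(ray(d,np.c_[u,v],.011)))
# scene
d=cam("scene");P=cloud(d);im=d["image"];H,S,V=cv2.split(cv2.cvtColor(im,cv2.COLOR_RGB2HSV));z=P[:,:,2];ok=d["z_map"]>0
roi[:]=0;roi[100:170,160:235]=1
r=big(roi&ok&(z>.043)&(z<.065)&(S<80)&(V>120));p=P[r]
c=p[:,:2].mean(0);w=np.linalg.svd(p[:,:2]-c)[2][0];w*=np.sign(w[0]);t=(p[:,:2]-c)@w
print("rod sc",c,np.degrees(np.arctan2(w[1],w[0])),c+w*t.max(),c+w*t.min())
roi[:]=0;roi[140:250,270:380]=1
m=big(cv2.morphologyEx((roi&ok&(abs(z-.1)<.006)).astype(np.uint8),cv2.MORPH_CLOSE,np.ones((9,9))));v,u=np.nonzero(m);print("mould sc",rect(ray(d,np.c_[u,v],.1)))
E
```

```text
mould (array([0.5414, 0.054 ]), array([0.1116, 0.2117]), 80.37)
mould2 (array([0.5438, 0.053 ]), array([0.11  , 0.2038]), 80.32)
tray 600 (array([0.5641, 0.1682]), array([0.1125, 0.2208]), 80.36)
amber [205 134  12  46 367] [0.651  0.2466 0.088 ]
amber [313 167  15   5  39] [0.6165 0.0116 0.088 ]
amber [205 185  10  24 230] [0.5575 0.2438 0.088 ]
amber [312 185  14   5  39] [0.5781 0.0145 0.088 ]
amber [306 203  15   4  38] [0.541 0.026 0.088]
amber [205 212   9  60 439] [0.4636 0.2431 0.088 ]
amber [305 221  15   5  43] [0.5024 0.0272 0.088 ]
rod 694 (array([ 0.5426, -0.3186]), array([0.0206, 0.1745]), 77.63) [ 0.54263895 -0.31815201] [ 0.97910381 -0.20336108] -11.733575263938457 -0.08717246467871599 0.0872500031314906 tip [ 0.62806576 -0.33589526] tail [ 0.45728806 -0.30042452] [0.05332135 0.05731332]
(array([ 0.5446, -0.3184]), array([0.0216, 0.177 ]), 78.33)
handle (array([0.5049, 0.3518]), array([0.0126, 0.0532]), 89.16) [0.5048043  0.35139313 0.03870731]
lid (array([0.505 , 0.3527]), array([0.1144, 0.2243]), 88.97)
rod sc [ 0.54806788 -0.31439065] -11.64006645675149 [ 0.63120753 -0.33151737] [ 0.46013263 -0.29627604]
mould sc (array([0.548 , 0.0552]), array([0.1127, 0.2075]), 80.36)
```

```bash
cat >> h.py <<'E'
def plan(pos,yaw=None):
    "pos: TCP target; yaw: world angle (deg) of tool x. translation first (current axes), then turn about tool y"
    s=bot.read_state();M=R.from_rotvec(s["tcp_rot"]).as_matrix()
    dt=M.T@(np.array(pos)-s["tool_pos"]);y0=np.degrees(np.arctan2(M[1,0],M[0,0]))
    print("t",round(s["time"],2),"shift tool",dt.round(4),"n>=",np.linalg.norm(dt)/.06,"yaw now",y0.round(2),"tilt y",M[:,1].round(3))
    if yaw is not None:
        dy=(yaw-y0+180)%360-180
        print("turn world z deg",dy,"-> tool y rad",-np.radians(dy))
E
python3 - <<'E'
from h import *
plan([.506,-.308,.25],168.3)
E
```

```text
t 0.3 shift tool [ 0.5826 -0.0186 -0.782 ] n>= 16.255769635625086 yaw now -20.9 tilt y [-0.    -0.001 -1.   ]
turn world z deg -170.79716014098625 -> tool y rad 2.9809727975162326
```

```bash

python3 -m handwheel '[[0.0243,-0.0008,-0.0326,0,0,0,1],[0.0243,-0.0008,-0.0326,0,0,0,1],[0.0243,-0.0008,-0.0326,0,0,0,1],[0.0243,-0.0008,-0.0326,0,0,0,1],[0.0243,-0.0008,-0.0326,0,0,0,1],[0.0243,-0.0008,-0.0326,0,0,0,1],[0.0243,-0.0008,-0.0326,0,0,0,1],[0.0243,-0.0008,-0.0326,0,0,0,1]]'
python3 -m handwheel '[[0.0243,-0.0008,-0.0326,0,0,0,1],[0.0243,-0.0008,-0.0326,0,0,0,1],[0.0243,-0.0008,-0.0326,0,0,0,1],[0.0243,-0.0008,-0.0326,0,0,0,1],[0.0243,-0.0008,-0.0326,0,0,0,1],[0.0243,-0.0008,-0.0326,0,0,0,1],[0.0243,-0.0008,-0.0326,0,0,0,1],[0.0243,-0.0008,-0.0326,0,0,0,1]]'
python3 -m handwheel '[[0.0243,-0.0008,-0.0326,0,0,0,1],[0.0243,-0.0008,-0.0326,0,0,0,1],[0.0243,-0.0008,-0.0326,0,0,0,1],[0.0243,-0.0008,-0.0326,0,0,0,1],[0.0243,-0.0008,-0.0326,0,0,0,1],[0.0243,-0.0008,-0.0326,0,0,0,1],[0.0243,-0.0008,-0.0326,0,0,0,1],[0.0243,-0.0008,-0.0326,0,0,0,1]]'
```

```text
time: 1.3
tool_pos: [0.3296, 0.3163, 0.2379]
tcp_rot: [-1.551, 0.286, -0.286]
wrist_force: [1.3, 0.0, 0.5]
width: 1.0
time: 2.3
tool_pos: [0.4182, 0.0033, 0.2444]
tcp_rot: [-1.552, 0.286, -0.287]
wrist_force: [1.3, 0.4, 0.4]
width: 1.008
time: 3.3
tool_pos: [0.5067, -0.3098, 0.2505]
tcp_rot: [-1.552, 0.286, -0.287]
wrist_force: [0.7, 0.4, 0.6]
width: 1.002
```

```bash

python3 -m handwheel '[[0,0,0,0,0.166,0,1],[0,0,0,0,0.166,0,1],[0,0,0,0,0.166,0,1],[0,0,0,0,0.166,0,1],[0,0,0,0,0.166,0,1],[0,0,0,0,0.166,0,1]]'
python3 -m handwheel '[[0,0,0,0,0.166,0,1],[0,0,0,0,0.166,0,1],[0,0,0,0,0.166,0,1],[0,0,0,0,0.166,0,1],[0,0,0,0,0.166,0,1],[0,0,0,0,0.166,0,1]]'
python3 -m handwheel '[[0,0,0,0,0.166,0,1],[0,0,0,0,0.166,0,1],[0,0,0,0,0.166,0,1],[0,0,0,0,0.166,0,1],[0,0,0,0,0.166,0,1],[0,0,0,0,0.166,0,1]]'
python3 - <<'E'
from h import *
plan([.506,-.308,.25],168.3)
d=cam("wrist");save("w1",d["image"]);
P=cloud(d);z=P[:,:,2];ok=d["z_map"]>0
H,S,V=cv2.split(cv2.cvtColor(d["image"],cv2.COLOR_RGB2HSV))
r=ok&(z>.045)&(z<.065)&(S<80)&(V>110)&(np.hypot(P[...,0]-.54,P[...,1]+.315)<.12);r=big(r);p=P[r]
c=p[:,:2].mean(0);w=np.linalg.svd(p[:,:2]-c,full_matrices=False)[2][0];w*=np.sign(w[0]);t=(p[:,:2]-c)@w
print("rod",r.sum(),c,np.degrees(np.arctan2(w[1],w[0])),c+w*t.max(),c+w*t.min(),np.ptp(t),rect(p))
E
```

```text
time: 4.05
tool_pos: [0.5065, -0.3084, 0.2505]
tcp_rot: [-1.299, 1.057, -1.057]
wrist_force: [-1.1, -0.0, -0.4]
width: 1.0
time: 4.8
tool_pos: [0.5064, -0.3084, 0.2504]
tcp_rot: [-0.724, 1.764, -1.764]
wrist_force: [-0.4, 0.0, -0.3]
width: 0.994
time: 5.55
tool_pos: [0.5065, -0.3083, 0.2505]
tcp_rot: [-0.229, -2.107, 2.107]
wrist_force: [0.5, 0.0, -0.4]
width: 1.0
t 5.55 shift tool [ 0.0005  0.0005 -0.0002] n>= 0.012770772364870018 yaw now 167.59 tilt y [ 0.  0. -1.]
turn world z deg 0.7140947408674663 -> tool y rad -0.012463304399312996
rod 2345 [ 0.55275788 -0.31984585] -11.880111970243922 [ 0.63150907 -0.33641278] [ 0.45879509 -0.30007884] 0.17649440105335543 (array([ 0.5452, -0.3179]), array([0.0191, 0.1765]), 78.04)
```

View pics/w1.png

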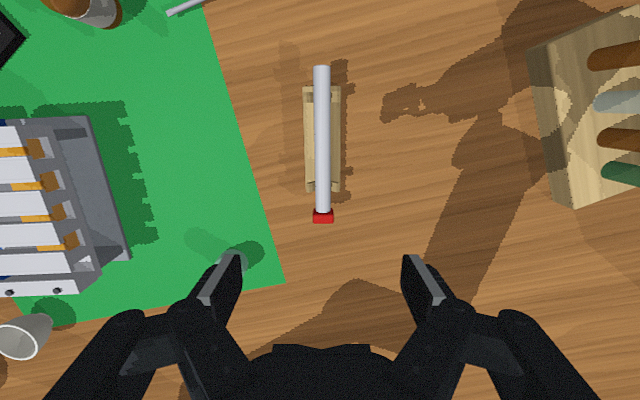

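The wrist view shows the rod along column 322, from the tip at row 65 to the collar at row 215, with the rest beneath it. Next I'll find the rest's posts from the depth map so the fingers clear them.

```bash
python3 - <<'E'
from h import *
d=cam("wrist");P=cloud(d);z=P[:,:,2];ok=d["z_map"]>0
o=np.array([.5383,-.3165]);a=np.radians(-11.85);w=np.array([np.cos(a),np.sin(a)]);n=np.array([-w[1],w[0]])
X=(P[...,:2]-o)@w;Y=(P[...,:2]-o)@n
near=ok&(abs(X)<.12)&(abs(Y)<.06)
for lo,hi in((.006,.02),(.02,.035),(.035,.047),(.047,.065)):
    m=near&(z>lo)&(z<hi);print(lo,hi,m.sum(),"X",np.percentile(X[m],[1,50,99]).round(4),"Y",np.percentile(Y[m],[1,50,99]).round(4))
for s in(-1,1):
    m=near&(z>.02)&(z<.05)&(abs(Y)>.0125)&(X*s>0);print("post",s,m.sum(),np.percentile(X[m],[2,50,98]).round(4),np.percentile(Y[m],[2,98]).round(4),z[m].max())
m=near&(z>.006)&(z<.02);print(rect(P[m]))
cc=d["image"][50:240,260:390];save("w1z",cv2.resize(cc,None,fx=3,fy=3))
E
```

```text
0.006 0.02 1680 X [-0.05    0.0096  0.0758] Y [-0.0246  0.0109  0.0243]
0.02 0.035 1 X [-0.0811 -0.0811 -0.0811] Y [-0.0122 -0.0122 -0.0122]
0.035 0.047 470 X [-0.0812  0.0375  0.0815] Y [-0.0219 -0.0093  0.0215]
0.047 0.065 2589 X [-0.0915  0.0084  0.0935] Y [-0.0172 -0.0002  0.0169]
post -1 149 [-0.0812 -0.0474 -0.042 ] [-0.0211  0.0205] 0.04943263997092712
post 1 175 [0.056  0.062  0.0677] [-0.0219  0.0216] 0.049842946565770485
(array([ 0.5459, -0.3179]), array([0.0493, 0.1378]), 78.41)
```

View pics/w1z.png

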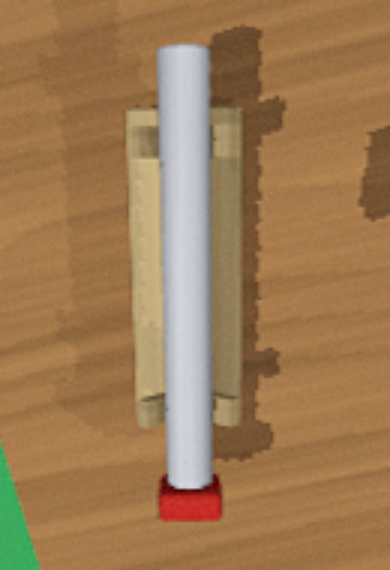

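```bash
python3 - <<'E'
from h import *
plan([.5432,-.3175,.025],168.13)
E
```

```text
t 5.65 shift tool [-0.0378  0.2255  0.0012] n>= 3.8105256476347704 yaw now 167.88 tilt y [-0.  0. -1.]
turn world z deg 0.25003643423630706 -> tool y rad -0.004363959027369832
```

```bash

python3 -m handwheel '[[-0.0378,0.0,0.0012,0,-0.004,0,1],[0,0.045,0,0,0,0,1],[0,0.045,0,0,0,0,1],[0,0.045,0,0,0,0,1],[0,0.045,0,0,0,0,1],[0,0.025,0,0,0,0,1],[0,0.0205,0,0,0,0,1],[0,0,0,0,0,0,1]]'
python3 -m handwheel '[[0,0,0,0,0,0,0.1],[0,0,0,0,0,0,0.1],[0,0,0,0,0,0,0.1],[0,0,0,0,0,0,0.1],[0,0,0,0,0,0,0.1],[0,0,0,0,0,0,0.1]]' 30
python3 - <<'E'
from h import *
print(bot.read_state())
d=cam("wrist");save("w2",d["image"])
E
```

```text
time: 6.65
tool_pos: [0.542, -0.3167, 0.0232]
tcp_rot: [-0.215, -2.113, 2.11]
wrist_force: [0.4, -0.4, 0.3]
width: 0.998
time: 7.4
tool_pos: [0.5437, -0.3179, 0.0259]
tcp_rot: [-0.221, -2.112, 2.113]
wrist_force: [-1.3, 0.7, 4.9]
width: 0.22
{'time': 7.4, 'q': array([-5.68541605e-01,  3.74931121e-01,  1.87021858e+00, -8.12068161e-05,
        8.95210430e-01,  1.20943755e+00]), 'joint_vel': array([ 3.03303527e-05, -8.09639860e-04, -6.18134766e-04,  4.55556634e-04,
        2.61854990e-03, -2.64192057e-04]), 'joint_torque': array([ 9.79375164e-02, -4.73334932e+01, -2.82117659e+01,  7.77942245e-02,
       -3.58208567e-01,  3.39213212e-02]), 'tool_pos': array([ 0.54371261, -0.31786282,  0.02590857]), 'tcp_rot': array([-0.22073456, -2.11210143,  2.11339567]), 'wrist_force': array([-1.28685782,  0.66288156,  4.87052339]), 'torque': array([0.0488759 , 0.22397481, 0.00634365]), 'width': 0.22014481557934523}
```

View pics/w2.png

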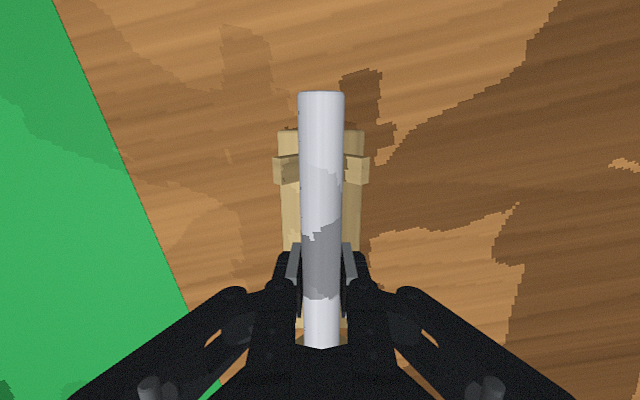

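```bash

python3 -m handwheel '[[0.004,0,0,0,0,0,0.1],[0.004,0,0,0,0,0,0.1],[0.003,0,0,0,0,0,0.1],[0,0,0,0,0,0,0.1],[0,0,0,0,0,0,0.6],[0,0,0,0,0,0,1],[0,0,0,0,0,0,1],[0,-0.06,0,0,0,0,1]]'
python3 -m handwheel '[[0,-0.06,0,0,0,0,1],[0,-0.055,0,0,0,0,1],[0.05,-0.05,0,0,0,0,1],[0,0,0,0,0,0,1]]'
python3 - <<'E'
from h import *
d=cam("wrist");save("w3",d["image"]);P=cloud(d);z=P[:,:,2];ok=d["z_map"]>0
H,S,V=cv2.split(cv2.cvtColor(d["image"],cv2.COLOR_RGB2HSV))
r=ok&(z>.045)&(z<.065)&(S<80)&(V>110)&(np.hypot(P[...,0]-.54,P[...,1]+.315)<.12);r=big(r);p=P[r]
print("rod",rect(p),np.percentile(p[:,2],[50,90,99]))
(c,_,_)=cv2.minAreaRect(p[:,:2].astype(np.float32))
a=np.radians(-11.87);w=np.array([np.cos(a),np.sin(a)]);o=np.array(c)-.007*w;print("origin",o)
X=(P[...,:2]-o)@w;Y=(P[...,:2]-o)@np.array([-w[1],w[0]])
for s in(-1,1):
    m=ok&(z>.02)&(z<.05)&(abs(Y)>.0125)&(abs(Y)<.03)&(X*s>0.02)&(X*s<.078);print("post",s,np.percentile(X[m],[2,98]).round(4))
m=ok&(z>.006)&(z<.02)&(abs(X)<.12)&(abs(Y)<.03);print("base",rect(P[m]),np.median(z[m]))
t=o-.063*w;plan([*t,.025],168.13)
E
```

```text
time: 8.45
tool_pos: [0.5272, -0.312, 0.0787]
tcp_rot: [-0.205, -2.113, 2.099]
wrist_force: [0.3, -0.4, -1.4]
width: 0.998
time: 8.95
tool_pos: [0.4894, -0.3072, 0.2493]
tcp_rot: [-0.228, -2.11, 2.119]
wrist_force: [0.6, 0.5, -0.6]
width: 0.997
rod (array([ 0.535 , -0.3159]), array([0.0194, 0.1754]), 78.42) [0.05312099 0.05479919 0.05579729]
origin [ 0.52815376 -0.31441909]
post -1 [-0.0433 -0.0316]
post 1 [0.0662 0.0779]
base (array([ 0.5466, -0.3185]), array([0.0499, 0.1355]), 78.22) 0.007699654314374166
t 9.0 shift tool [ 0.0242  0.2214 -0.0008] n>= 3.71244659563612 yaw now 168.08 tilt y [ 0.003 -0.002 -1.   ]
turn world z deg 0.04730031224931963 -> tool y rad -0.0008255461859720325
```

View pics/w3.png

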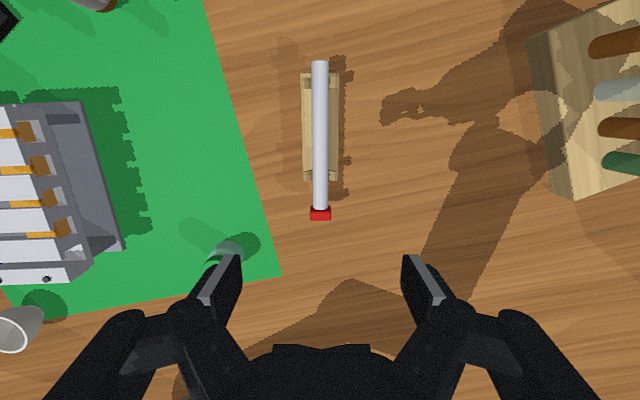

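```bash

python3 -m handwheel '[[0.0242,0.03,-0.0008,0,0,0,1],[0,0.045,0,0,0,0,1],[0,0.045,0,0,0,0,1],[0,0.04,0,0,0,0,1],[0,0.03,0,0,0,0,1],[0,0.02,0,0,0,0,1],[0,0.0115,0,0,0,0,1],[0,0,0,0,0,0,1]]'
python3 -m handwheel '[[0,0,0,0,0,0,0],[0,0,0,0,0,0,0],[0,0,0,0,0,0,0],[0,0,0,0,0,0,0],[0,0,0,0,0,0,0],[0,0,0,0,0,0,0],[0,0,0,0,0,0,0]]' 110
```

```text
time: 10.0
tool_pos: [0.4645, -0.2994, 0.0206]
tcp_rot: [-0.216, -2.113, 2.109]
wrist_force: [-0.3, 0.0, 0.1]
width: 1.001
time: 10.88
tool_pos: [0.4663, -0.3015, 0.0236]
tcp_rot: [-0.221, -2.111, 2.115]
wrist_force: [-2.0, -5.5, 5.1]
width: 0.201
```

```bash

python3 -m handwheel '[[0,-0.01,0,0,0,0,0],[0,-0.02,0,0,0,0,0],[0,-0.03,0,0,0,0,0],[0,-0.03,0,0,0,0,0],[0,-0.03,0,0,0,0,0],[0,0,0,0,0,0,0]]' 110
python3 - <<'E'
from h import *
s=bot.read_state();print(s["wrist_force"],s["torque"],s["tool_pos"])
d=cam("wrist");save("w4",d["image"]);d2=cam("scene");save("s4",d2["image"][60:260,100:420].repeat(2,0).repeat(2,1))
plan([.4663,-.3015,.1],-99.65)
E
```

```text
time: 11.62
tool_pos: [0.4672, -0.3007, 0.145]
tcp_rot: [-0.224, -2.113, 2.116]
wrist_force: [0.2, -0.0, -1.4]
width: 0.202
[ 0.21485188 -0.00210743 -1.41660464] [0.02590557 0.08370248 0.04705237] [ 0.46723341 -0.30071108  0.14496635]
t 11.72 shift tool [-0.0016  0.0416  0.0018] n>= 0.6948569696698281 yaw now 168.14 tilt y [-0.001  0.001 -1.   ]
turn world z deg 92.21113839250347 -> tool y rad -1.6093879719613369
```

View pics/w4.png

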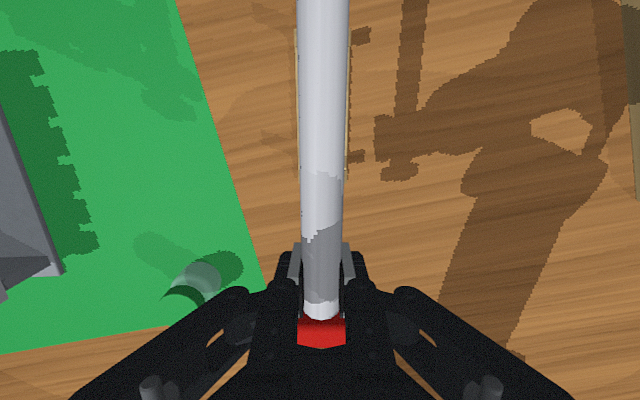

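View pics/s4.png

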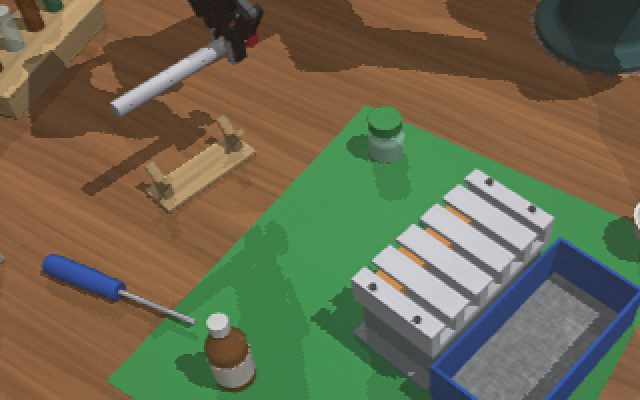

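The rod is up, level and firmly gripped, with the collar just behind the pads. Now I'll turn it to the mould's direction and carry it high over the mould to get a closer wrist view.

```bash

python3 -m handwheel '[[0,-0.02,0,0,-0.161,0,0],[0,-0.02,0,0,-0.161,0,0],[0,-0.02,0,0,-0.161,0,0],[0,-0.02,0,0,-0.161,0,0],[0,-0.02,0,0,-0.161,0,0]]' 110
python3 -m handwheel '[[0,-0.02,0,0,-0.161,0,0],[0,-0.02,0,0,-0.161,0,0],[0,-0.015,0,0,-0.161,0,0],[0,0,0,0,-0.161,0,0],[0,0,0,0,-0.161,0,0]]' 110
python3 - <<'E'
from h import *
plan([.545,.053,.3],-99.65)
E
```

```text
time: 12.35
tool_pos: [0.4645, -0.2993, 0.2403]
tcp_rot: [-0.587, 1.882, -1.874]
wrist_force: [0.0, -0.4, -1.8]
width: 0.21
time: 12.98
tool_pos: [0.465, -0.2996, 0.295]
tcp_rot: [-1.129, 1.332, -1.325]
wrist_force: [-0.5, -0.0, -1.1]
width: 0.201
t 12.97 shift tool [-0.361  -0.0043  0.0219] n>= 6.027432618011649 yaw now -99.32 tilt y [-0.003  0.003 -1.   ]
turn world z deg -0.33402600827034234 -> tool y rad 0.0058298536316112835
```

```bash

python3 -m handwheel '[[-0.046,0,0.0027,0,0.006,0,0],[-0.046,0,0.0027,0,0,0,0],[-0.046,0,0.0027,0,0,0,0],[-0.046,0,0.0027,0,0,0,0],[-0.046,0,0.0027,0,0,0,0],[-0.046,0,0.0027,0,0,0,0],[-0.046,0,0.0027,0,0,0,0],[-0.039,0,0.0027,0,0,0,0]]' 110
python3 -m handwheel '[[0,0,0,0,0,0,0],[0,0,0,0,0,0,0]]' 110
python3 - <<'E'
from h import *
s=bot.read_state()
d=cam("wrist");save("w5",d["image"]);np.savez("w5.npz",**{k:d[k] for k in("image","z_map","mtx","T","hand_eye")})
P=cloud(d);z=P[:,:,2];ok=d["z_map"]>0;H,S,V=cv2.split(cv2.cvtColor(d["image"],cv2.COLOR_RGB2HSV))
m=ok&(abs(z-.1)<.006);print(m.sum(),rect(P[m]),np.median(z[m]))
b=ok&(H>105)&(H<130)&(S>120)&(abs(z-.064)<.008);print("tray",b.sum(),rect(P[b]))
plan([.545,.053,.3],-99.65)
d=cam("scene");save("s5",d["image"])
E
```

```text
time: 13.98
tool_pos: [0.5482, 0.0534, 0.2947]
tcp_rot: [-1.126, 1.339, -1.334]
wrist_force: [-0.1, 0.3, -1.5]
width: 0.204
time: 14.22
tool_pos: [0.5482, 0.0514, 0.2955]
tcp_rot: [-1.126, 1.338, -1.335]
wrist_force: [-0.4, 0.4, -1.7]
width: 0.198
8000 (array([0.4157, 0.0282]), array([0.1994, 0.7104]), 85.0) 0.10023972689580365
tray 1956 (array([0.3712, 0.1368]), array([0.6391, 0.176 ]), 9.49)
t 14.28 shift tool [-0.0015 -0.004  -0.0037] n>= 0.09428365894717433 yaw now -99.99 tilt y [-0.003 -0.001 -1.   ]
turn world z deg 0.3355314701676093 -> tool y rad -0.0058561288984819125
```

View pics/w5.png

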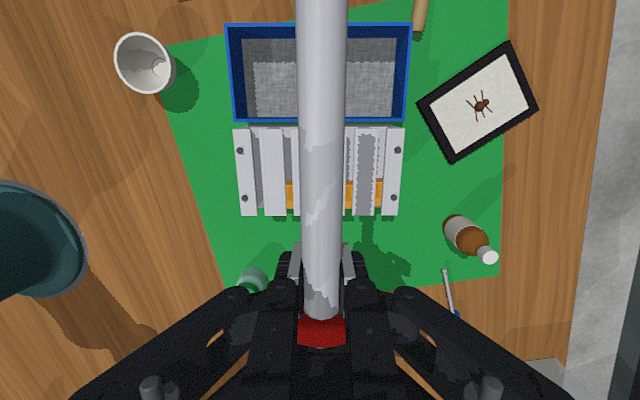

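View pics/s5.png

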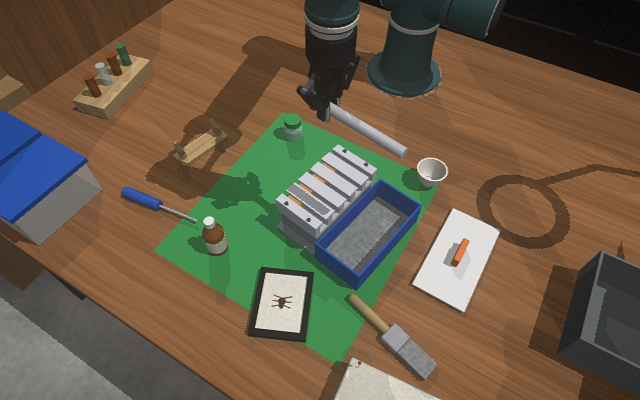

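The wrist view shows the mould between columns 235–405 and rows 125–215, with the tray above it. Amber shows in bores 2, 4 and 5, the rod hides bore 3, and bore 1's slot at the left is empty.

```bash
python3 - <<'E'
from h import *
d=dict(np.load("w5.npz"));P=cloud(d);z=P[:,:,2];ok=d["z_map"]>0;H,S,V=cv2.split(cv2.cvtColor(d["image"],cv2.COLOR_RGB2HSV))
near=np.zeros_like(ok);near[15:222,222:415]=1
m=near&ok&(abs(z-.1)<.006)
m=big(cv2.morphologyEx(m.astype(np.uint8),cv2.MORPH_CLOSE,np.ones((1,70))));v,u=np.nonzero(m&ok&(abs(z-.1)<.006));print("mould",rect(P[v,u]),np.median(z[v,u]));print(rect(ray(d,np.c_[u,v],.1)))
b=near&ok&(H>105)&(H<130)&(S>120)&(abs(z-.064)<.006);print("tray",b.sum(),rect(P[b]))
v,u=np.nonzero(near&(H>105)&(H<130)&(S>120));
# rod in tool frame
z_=d["z_map"].astype(float);K=d["mtx"];vv,uu=np.mgrid[:400,:640]
C=np.stack([(uu-K[0,2])/K[0,0]*z_,(vv-K[1,2])/K[1,1]*z_,z_],-1);T=C@d["hand_eye"][:3,:3].T+d["hand_eye"][:3,3]
r=(ok)&(T[...,1]<0.03)&(T[...,1]>-.06)&(abs(T[...,2])<.02)&(T[...,0]<-.02)&(S<80);p=T[r]
print(r.sum(),p.min(0),p.max(0))
for lo in np.arange(-.125,-.02,.02):
    q=p[(p[:,0]>=lo)&(p[:,0]<lo+.02)]
    if len(q)>20: print(round(lo,3),len(q),"top y",np.percentile(q[:,1],[2,10,50]).round(4),"z",np.percentile(q[:,2],[1,99]).round(4), "mid",(np.percentile(q[:,2],[1,99]).mean()).round(4))
E
```

```text
mould (array([0.5463, 0.0536]), array([0.1104, 0.203 ]), 80.24) 0.10024072577744292
(array([0.5465, 0.054 ]), array([0.1102, 0.2027]), 80.09)
tray 1793 (array([0.5661, 0.1693]), array([0.1117, 0.2215]), 80.16)
11643 [-0.1193137  -0.03278227 -0.00882847] [-0.02001515 -0.01885856  0.01138999]
-0.125 1986 top y [-0.0309 -0.0303 -0.0287] z [-0.0083  0.0111] mid 0.0014
-0.105 2942 top y [-0.0311 -0.0304 -0.0289] z [-0.0083  0.011 ] mid 0.0013
-0.085 2454 top y [-0.0311 -0.0305 -0.029 ] z [-0.0084  0.0109] mid 0.0013
-0.065 2080 top y [-0.0312 -0.0305 -0.029 ] z [-0.0085  0.0109] mid 0.0012
-0.045 1771 top y [-0.0311 -0.0305 -0.0292] z [-0.0083  0.0109] mid 0.0013
-0.025 410 top y [-0.0311 -0.0307 -0.0293] z [-0.0081  0.011 ] mid 0.0015
```

```bash
cat >> h.py <<'E'
MC=np.array([.545,.0535]);MA=np.radians(80.25);MY=np.array([np.cos(MA),np.sin(MA)]);MX=np.array([MY[1],-MY[0]])
def mw(x,y,z): return np.r_[MC+x*MX+y*MY,z]
def avg(n=6):
    ps=[];ys=[]
    for i in range(n):
        s=bot.read_state();M=R.from_rotvec(s["tcp_rot"]).as_matrix();ps.append(s["tool_pos"]);ys.append([np.degrees(np.arctan2(M[1,0],M[0,0])),M[0,1],M[1,1]]);optics.read_camera("top")
    p=np.mean(ps,0);y=np.mean(ys,0);print("avg",p.round(4),"std",np.std(ps,0).round(4),"yaw,tilt",y.round(4),"yawstd",np.std(ys,0).round(3)[0]," mould-frame xy",[round(float((p[:2]-MC)@MX),4),round(float((p[:2]-MC)@MY),4)]," t",round(s["time"],2),"F",s["wrist_force"].round(1),"w",round(s["width"],3))
    return p,y
E
python3 - <<'E'
from h import *
avg()
d=cam("top");print("jar",ray(d,[[390,278]],.06))
plan(mw(-.038,-.240,.2),-99.75)
E
```

```text
avg [0.5489 0.0506 0.2972] std [0.0002 0.0001 0.0004] yaw,tilt [-1.000437e+02 -7.000000e-04 -2.000000e-04] yawstd 0.01  mould-frame xy [0.0043, -0.0022]  t 14.57 F [-1.3 -0.3 -1. ] w 0.203
jar [[ 0.38925176 -0.13741782  0.06      ]]
t 14.68 shift tool [ 0.2384  0.0978 -0.0415] n>= 4.350832055012198 yaw now -100.02 tilt y [ 0. -0. -1.]
turn world z deg 0.2677808919437439 -> tool y rad -0.004673658238345489
```

```bash

python3 -m handwheel '[[0.048,0,-0.0083,0,-0.0047,0,0],[0.048,0,-0.0083,0,0,0,0],[0.048,0,-0.0083,0,0,0,0],[0.048,0,-0.0083,0,0,0,0],[0.0464,0,-0.0083,0,0,0,0],[0,0.04,0,0,0,0,0],[0,0.04,0,0,0,0,0],[0,0.04,0,0,0,0,0]]' 110
python3 -m handwheel '[[0,0.04,0,0,0,0,0],[0,0.04,0,0,0,0,0],[0,0,0,0,0,0,0],[0,0,0,0,0,0,0]]' 110
python3 - <<'E'
from h import *
avg()
plan(mw(-.038,-.240,.0608),-99.75)
d=cam("top");print("bottle",ray(d,[[372,104]],.11))
P=cloud(d);z=P[...,2];ok=d["z_map"]>0
# rod seen from top
H,S,V=cv2.split(cv2.cvtColor(d["image"],cv2.COLOR_RGB2HSV))
m=ok&(z>.08)&(z<.105)&(S<80)&(V>110);X=(P[...,:2]-MC)@MX;Y=(P[...,:2]-MC)@MY
m&=(Y<-.062)&(Y>-.2)&(abs(X+.038)<.03);m=big(m);p=P[m];print("rod tip top: Y",Y[m].max(),"X mid",np.median(X[m]),rect(p),"z",np.percentile(p[:,2],[50,90]))
save("t6",cv2.resize(d["image"][130:290,260:460],None,fx=4,fy=3.7,interpolation=cv2.INTER_CUBIC))
d=cam("scene");save("s6",cv2.resize(d["image"][90:260,190:420],None,fx=3.4,fy=3.4,interpolation=cv2.INTER_CUBIC))
E
```

```text
time: 15.68
tool_pos: [0.468, -0.177, 0.177]
tcp_rot: [-1.123, 1.332, -1.335]
wrist_force: [0.4, -0.5, -1.7]
width: 0.198
time: 16.18
tool_pos: [0.469, -0.177, 0.0992]
tcp_rot: [-1.123, 1.331, -1.334]
wrist_force: [0.2, -0.1, -1.0]
width: 0.203
avg [ 0.4695 -0.1771  0.0998] std [0.0003 0.0001 0.0003] yaw,tilt [-9.97021e+01  3.40000e-03 -1.50000e-03] yawstd 0.004  mould-frame xy [-0.0354, -0.2401]  t 16.43 F [ 0.1 -0.2 -2.4] w 0.199
t 16.48 shift tool [ 0.      0.0384 -0.0021] n>= 0.6402082390532072 yaw now -99.7 tilt y [ 0.002 -0.001 -1.   ]
turn world z deg -0.05408241104487388 -> tool y rad 0.0009439161401499959
bottle [[ 0.75200292 -0.09709406  0.11      ]]Traceback (most recent call last):
  File "<stdin>", line 9, in <module>
  File "h.py", line 23, in big
    n,l,st,_=cv2.connectedComponentsWithStats(m.astype(np.uint8));return l==1+np.argmax(st[1:,4])
                                                                              ~~~~~~~~~^^^^^^^^^^
    return _wrapfunc(a, 'argmax', axis=axis, out=out, **kwds)
    return bound(*args, **kwds)
ValueError: attempt to get argmax of an empty sequence
```

```bash

python3 -m handwheel '[[0,0.0195,-0.0026,0,0,0,0],[0,0.0195,0,0,0,0,0],[0,0,0,0,0,0,0],[0,0,0,0,0,0,0]]' 110
cat > see.py <<'E'
from h import *
import sys
tag=sys.argv[1];bx=float(sys.argv[2])
avg(4)
d=cam("top")
P=cloud(d);z=P[...,2];ok=d["z_map"]>0
H,S,V=cv2.split(cv2.cvtColor(d["image"],cv2.COLOR_RGB2HSV))
m=ok&(z>.075)&(z<.105)&(S<90)&(V>90);X=(P[...,:2]-MC)@MX;Y=(P[...,:2]-MC)@MY
m&=(Y<-.059)&(Y>-.2)&(abs(X-bx)<.035)
if m.sum()>20: m=big(m);p=P[m];print("rod top view:",m.sum(),"Ymax",Y[m].max().round(4),"X range",np.percentile(X[m],[2,50,98]).round(4),"ang",rect(p)[2],"z",np.percentile(p[:,2],[50,90]).round(4))
save("t"+tag,cv2.resize(d["image"][130:270,210:410],None,fx=4,fy=4,interpolation=cv2.INTER_CUBIC))
d=cam("scene");save("s"+tag,cv2.resize(d["image"][90:260,190:420],None,fx=3.4,fy=3.4,interpolation=cv2.INTER_CUBIC))
E
python3 see.py 6 -.038
```

```text
time: 17.02
tool_pos: [0.4659, -0.1762, 0.0594]
tcp_rot: [-1.124, 1.332, -1.333]
wrist_force: [0.3, 0.3, -1.2]
width: 0.205
avg [ 0.4661 -0.1763  0.0597] std [0.0002 0.0001 0.0002] yaw,tilt [-9.96985e+01  1.50000e-03 -7.00000e-04] yawstd 0.001  mould-frame xy [-0.0388, -0.2399]  t 17.18 F [ 0.7 -0.8 -1.5] w 0.205
rod top view: 521 Ymax -0.0846 X range [-0.0491 -0.0404 -0.0305] ang 80.52 z [0.0884 0.0918]
```

View pics/t6.png

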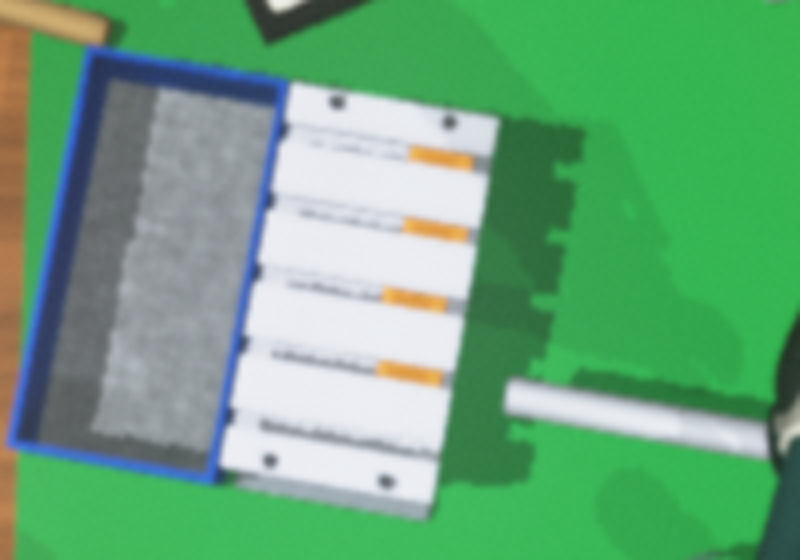

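View pics/s6.png

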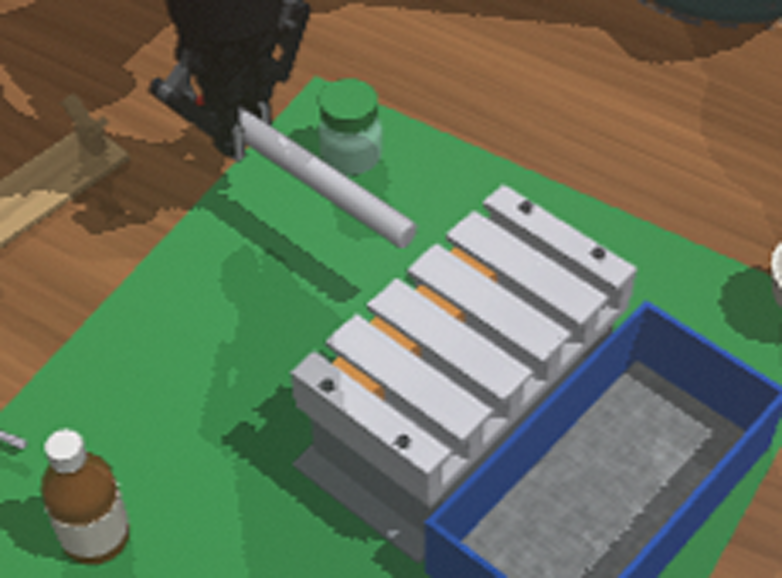

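The top view shows the rod tip at (507,395), lined up with bore 2's slot at rows 350–380. The mould and robot estimates agree within about 1 mm. I'll nudge it 0.7 mm and start it in gently.

```bash

python3 -m handwheel '[[-0.01,0,0.0007,0,0,0,0],[-0.01,0,0,0,0,0,0],[-0.005,0,0,0,0,0,0],[-0.004,0,0,0,0,0,0],[-0.004,0,0,0,0,0,0],[-0.004,0,0,0,0,0,0],[0,0,0,0,0,0,0]]' 110
python3 -c "
from h import *
avg(3)"
```

```text
time: 18.2
tool_pos: [0.4723, -0.1392, 0.0587]
tcp_rot: [-1.124, 1.333, -1.332]
wrist_force: [0.3, -0.0, -0.8]
width: 0.202
avg [ 0.4723 -0.1393  0.0587] std [0.     0.0001 0.    ] yaw,tilt [-9.96949e+01  0.00000e+00  4.00000e-04] yawstd 0.002  mould-frame xy [-0.039, -0.2023]  t 18.3 F [ 0.1  0.4 -0.8] w 0.201
```

```bash

python3 -m handwheel '[[-0.008,-0.0015,0.0008,0,0,0,0],[-0.01,0,0,0,0,0,0],[-0.01,0,0,0,0,0,0],[-0.01,0,0,0,0,0,0],[-0.01,0,0,0,0,0,0],[-0.01,0,0,0,0,0,0],[-0.01,0,0,0,0,0,0],[0,0,0,0,0,0,0]]' 110
python3 see.py 7 -.038
```

```text
time: 19.35
tool_pos: [0.4846, -0.072, 0.0601]
tcp_rot: [-1.125, 1.332, -1.332]
wrist_force: [0.3, 1.3, -3.2]
width: 0.203
avg [ 0.4845 -0.0725  0.0602] std [0.     0.0003 0.    ] yaw,tilt [-9.96627e+01 -0.00000e+00 -1.00000e-04] yawstd 0.023  mould-frame xy [-0.0383, -0.1344]  t 19.5 F [-0.4  1.1 -1.1] w 0.201
rod top view: 96 Ymax -0.0591 X range [-0.0487 -0.0407 -0.0301] ang 82.38 z [0.0893 0.0923]
```

View pics/t7.png

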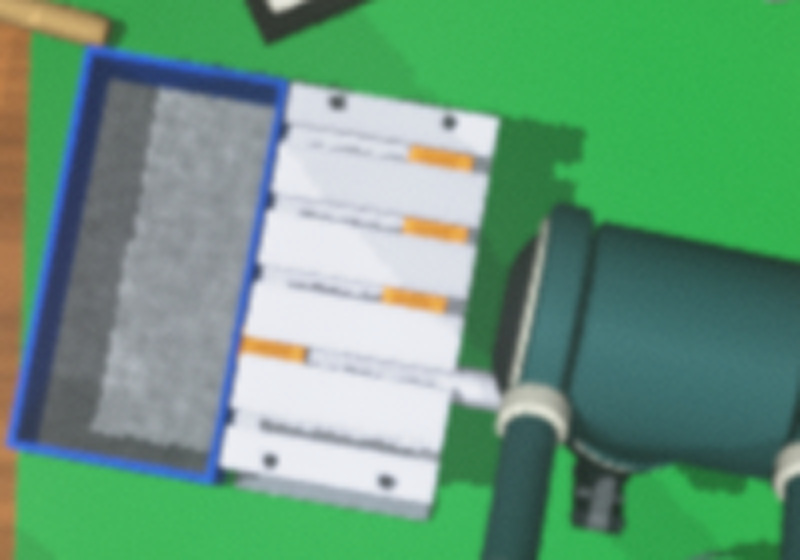

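Bore 2's cast now sits at the exit, at columns 240–305 in the zoomed top view. I'll push 44 mm more.

```bash

python3 -m handwheel '[[-0.008,0,0,0,0,0,0],[-0.008,0,0,0,0,0,0],[-0.008,0,0,0,0,0,0],[-0.008,0,0,0,0,0,0],[-0.008,0,0,0,0,0,0],[-0.004,0,0,0,0,0,0],[0,0,0,0,0,0,0],[0,0,0,0,0,0,0]]' 110
python3 see.py 8 -.038
```

```text
time: 20.65
tool_pos: [0.4919, -0.0295, 0.0602]
tcp_rot: [-1.124, 1.333, -1.333]
wrist_force: [0.6, 0.3, -2.7]
width: 0.202
avg [ 0.4919 -0.0296  0.0602] std [0. 0. 0.] yaw,tilt [-9.97118e+01 -0.00000e+00 -1.00000e-04] yawstd 0.008  mould-frame xy [-0.0383, -0.0909]  t 20.8 F [-0.5 -1.1 -1.5] w 0.2
```

View pics/t8.png

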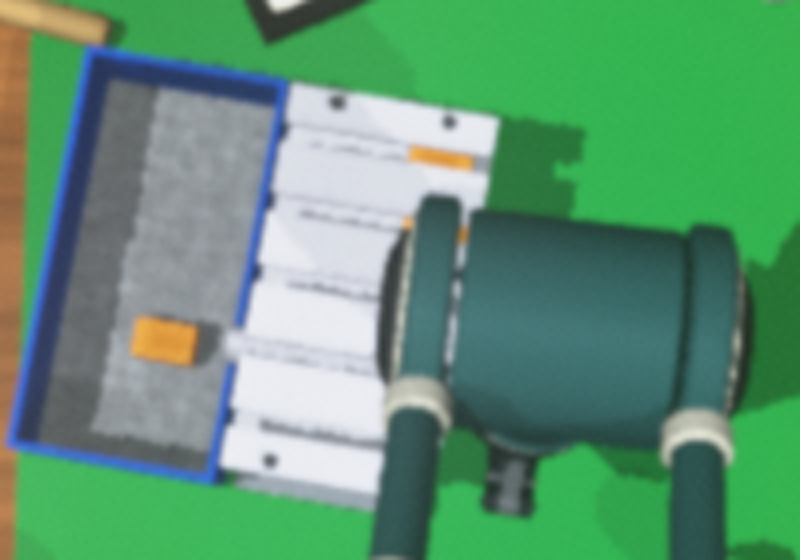

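View pics/s8.png

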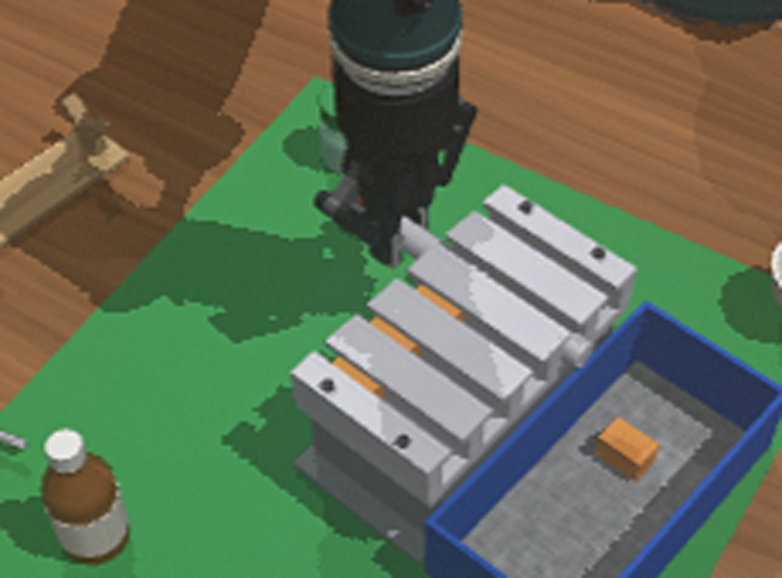

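Cast 2 is in the tray, at (165,340). I'll withdraw and move over to bore 3.

```bash

python3 -m handwheel '[[0.02,0,0,0,0,0,0],[0.03,0,0,0,0,0,0],[0.03,0,0,0,0,0,0],[0.03,0,0,0,0,0,0],[0.03,0,0,0,0,0,0],[0.009,0,0,0,0,0,0],[0,0,0.02,0,0,0,0],[0,0,0.0183,0,0,0,0]]' 110
python3 -m handwheel '[[0,0,0,0,0,0,0],[0,0,0,0,0,0,0]]' 110
python3 see.py 9 0
```

```text
time: 21.95
tool_pos: [0.5052, -0.1826, 0.0602]
tcp_rot: [-1.124, 1.333, -1.333]
wrist_force: [-1.1, -0.1, -1.4]
width: 0.204
time: 22.2
tool_pos: [0.5041, -0.1821, 0.0598]
tcp_rot: [-1.125, 1.333, -1.331]
wrist_force: [-0.5, -0.5, -2.2]
width: 0.196
avg [ 0.5039 -0.1821  0.0598] std [0.0001 0.0001 0.    ] yaw,tilt [-9.96679e+01 -1.20000e-03  5.00000e-04] yawstd 0.009  mould-frame xy [-0.0006, -0.2392]  t 22.35 F [-0.   0.5 -0.9] w 0.202
rod top view: 516 Ymax -0.0843 X range [-0.0109 -0.0023  0.0078] ang 80.32 z [0.0887 0.092 ]
```

View pics/t9.png

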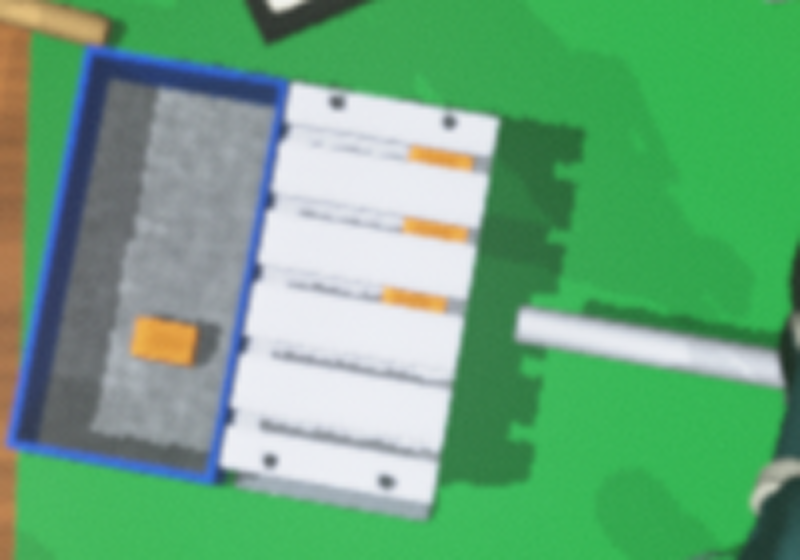

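The rod is still straight and sits in line with bore 3. I'll push in.

```bash

python3 -m handwheel '[[-0.01,0,0.0004,0,0,0,0],[-0.01,0,0,0,0,0,0],[-0.005,0,0,0,0,0,0],[-0.004,0,0,0,0,0,0],[-0.004,0,0,0,0,0,0],[-0.005,0,0,0,0,0,0],[0,0,0,0,0,0,0]]' 110
python3 -c "
from h import *
avg(2)"
```

```text
time: 23.38
tool_pos: [0.5114, -0.145, 0.0602]
tcp_rot: [-1.125, 1.333, -1.333]
wrist_force: [-0.4, 0.3, -1.6]
width: 0.201
avg [ 0.5114 -0.1451  0.0602] std [0.     0.0001 0.    ] yaw,tilt [-99.6807  -0.      -0.    ] yawstd 0.004  mould-frame xy [0.0005, -0.2014]  t 23.43 F [ 0.  -0.5 -1.2] w 0.206
```

```bash

python3 -m handwheel '[[-0.009,0,-0.0004,0,0,0,0],[-0.01,0,0,0,0,0,0],[-0.01,0,0,0,0,0,0],[-0.01,0,0,0,0,0,0],[-0.01,0,0,0,0,0,0],[-0.01,0,0,0,0,0,0],[-0.01,0,0,0,0,0,0],[0,0,0,0,0,0,0]]' 110
python3 -m handwheel '[[-0.008,0,0,0,0,0,0],[-0.008,0,0,0,0,0,0],[-0.008,0,0,0,0,0,0],[-0.008,0,0,0,0,0,0],[-0.008,0,0,0,0,0,0],[-0.002,0,0,0,0,0,0],[0,0,0,0,0,0,0],[0,0,0,0,0,0,0]]' 110
python3 see.py 10 0
```

```text
time: 24.48
tool_pos: [0.5227, -0.0765, 0.0602]
tcp_rot: [-1.125, 1.332, -1.332]
wrist_force: [0.4, 0.3, -1.4]
width: 0.201
time: 25.48
tool_pos: [0.5296, -0.036, 0.0601]
tcp_rot: [-1.124, 1.333, -1.333]
wrist_force: [-0.3, 0.2, -1.2]
width: 0.198
avg [ 0.5296 -0.036   0.0602] std [0. 0. 0.] yaw,tilt [-9.97145e+01 -0.00000e+00 -1.00000e-04] yawstd 0.005  mould-frame xy [0.0, -0.0908]  t 25.62 F [ 0.3  0.4 -2. ] w 0.202
```

View pics/t10.png

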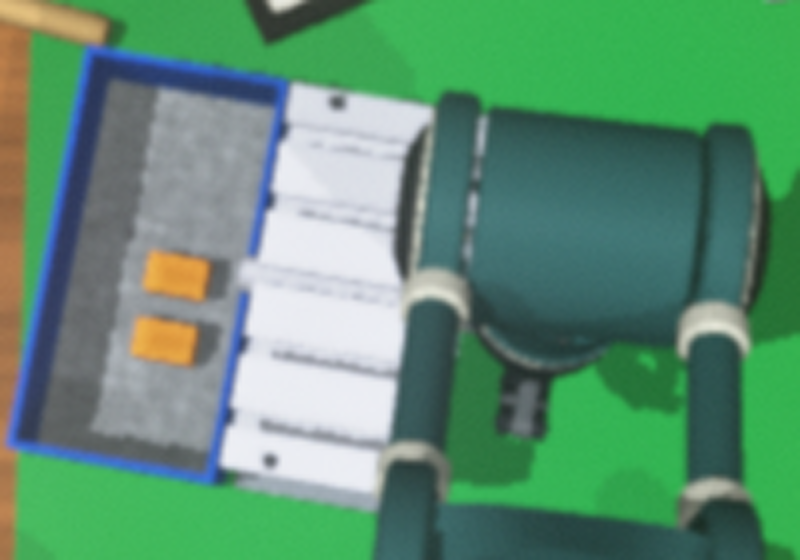

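Two casts are in the tray. Bore 4 is next.

```bash

python3 -m handwheel '[[0.02,0,0,0,0,0,0],[0.03,0,0,0,0,0,0],[0.03,0,0,0,0,0,0],[0.03,0,0,0,0,0,0],[0.03,0,0,0,0,0,0],[0.009,0,0,0,0,0,0],[0,0,0.02,0,0,0,0],[0,0,0.018,0,0,0,0]]' 110
python3 -m handwheel '[[0,0,0,0,0,0,0],[0,0,0,0,0,0,0]]' 110
python3 see.py 11 .038
```

```text
time: 26.78
tool_pos: [0.5424, -0.1889, 0.0601]
tcp_rot: [-1.124, 1.333, -1.333]
wrist_force: [-0.6, 0.1, -0.7]
width: 0.209
time: 27.02
tool_pos: [0.5412, -0.1884, 0.0598]
tcp_rot: [-1.125, 1.334, -1.331]
wrist_force: [-0.1, -0.0, -1.5]
width: 0.203
avg [ 0.5411 -0.1885  0.0598] std [0.0001 0.0001 0.    ] yaw,tilt [-9.9681e+01 -1.2000e-03  5.0000e-04] yawstd 0.005  mould-frame xy [0.0371, -0.2392]  t 27.18 F [-0.2 -0.1 -1.5] w 0.197
rod top view: 507 Ymax -0.0844 X range [0.0271 0.0355 0.0457] ang 80.28 z [0.0889 0.0921]
```

View pics/t11.png

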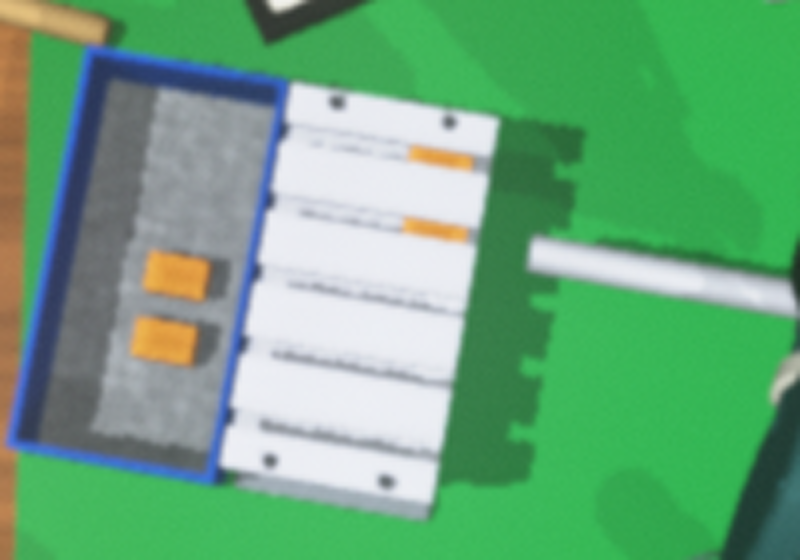

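```bash

python3 -m handwheel '[[-0.01,0,0.0006,0,0,0,0],[-0.01,0,0,0,0,0,0],[-0.005,0,0,0,0,0,0],[-0.004,0,0,0,0,0,0],[-0.004,0,0,0,0,0,0],[-0.005,0,0,0,0,0,0],[0,0,0,0,0,0,0]]' 110
python3 -c "
from h import *
avg(2)"
```

```text
time: 28.2
tool_pos: [0.549, -0.1514, 0.0602]
tcp_rot: [-1.125, 1.333, -1.333]
wrist_force: [0.2, 0.3, -1.3]
width: 0.203
avg [ 0.549  -0.1515  0.0602] std [0.     0.0001 0.    ] yaw,tilt [-99.6829  -0.      -0.    ] yawstd 0.002  mould-frame xy [0.0387, -0.2014]  t 28.25 F [-0.5 -0.7 -2.1] w 0.201
```

```bash

python3 -m handwheel '[[-0.009,0,-0.0006,0,0,0,0],[-0.01,0,0,0,0,0,0],[-0.01,0,0,0,0,0,0],[-0.01,0,0,0,0,0,0],[-0.01,0,0,0,0,0,0],[-0.01,0,0,0,0,0,0],[-0.01,0,0,0,0,0,0],[0,0,0,0,0,0,0]]' 110
python3 -m handwheel '[[-0.008,0,0,0,0,0,0],[-0.008,0,0,0,0,0,0],[-0.008,0,0,0,0,0,0],[-0.008,0,0,0,0,0,0],[-0.008,0,0,0,0,0,0],[-0.002,0,0,0,0,0,0],[0,0,0,0,0,0,0],[0,0,0,0,0,0,0]]' 110
python3 see.py 12 .038
```

```text
time: 29.3
tool_pos: [0.5602, -0.0828, 0.0602]
tcp_rot: [-1.125, 1.332, -1.332]
wrist_force: [-0.5, 0.3, -1.6]
width: 0.202
time: 30.3
tool_pos: [0.5671, -0.0424, 0.0602]
tcp_rot: [-1.124, 1.333, -1.333]
wrist_force: [-0.0, -0.7, -2.0]
width: 0.203
avg [ 0.5671 -0.0424  0.0602] std [0. 0. 0.] yaw,tilt [-9.9716e+01 -0.0000e+00 -1.0000e-04] yawstd 0.005  mould-frame xy [0.038, -0.0908]  t 30.45 F [-0.2  0.5 -2.2] w 0.202
```

View pics/t12.png

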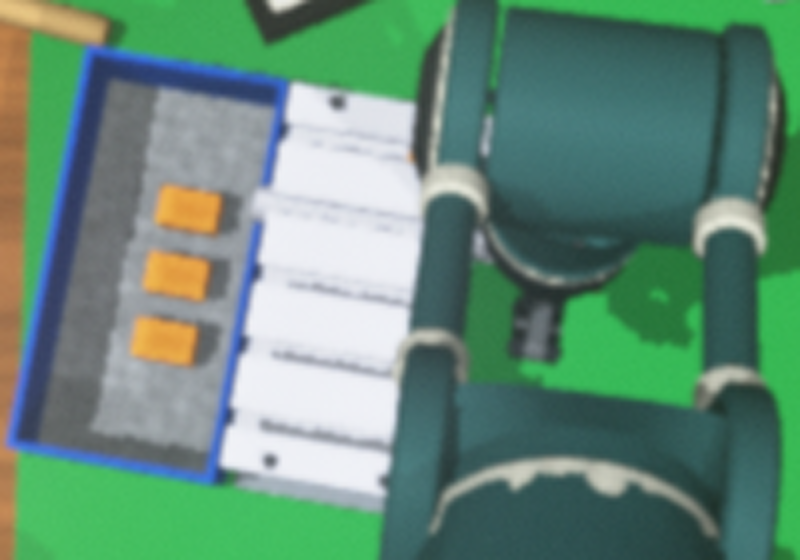

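Three casts are down. Bore 5 is next.

```bash

python3 -m handwheel '[[0.02,0,0,0,0,0,0],[0.03,0,0,0,0,0,0],[0.03,0,0,0,0,0,0],[0.03,0,0,0,0,0,0],[0.03,0,0,0,0,0,0],[0.009,0,0,0,0,0,0],[0,0,0.02,0,0,0,0],[0,0,0.018,0,0,0,0]]' 110
python3 -m handwheel '[[0,0,0,0,0,0,0],[0,0,0,0,0,0,0]]' 110
python3 see.py 13 .076
```

```text
time: 31.6
tool_pos: [0.5796, -0.1959, 0.0602]
tcp_rot: [-1.124, 1.334, -1.333]
wrist_force: [-0.4, 0.2, -0.7]
width: 0.201
time: 31.85
tool_pos: [0.5785, -0.1951, 0.0598]
tcp_rot: [-1.125, 1.334, -1.332]
wrist_force: [-0.2, -0.0, -1.5]
width: 0.197
avg [ 0.5785 -0.1951  0.0598] std [0.0001 0.     0.0001] yaw,tilt [-9.96886e+01 -1.30000e-03  5.00000e-04] yawstd 0.004  mould-frame xy [0.0751, -0.2394]  t 32.0 F [-0.2 -0.7 -1.1] w 0.201
rod top view: 499 Ymax -0.0842 X range [0.0651 0.0729 0.0834] ang 80.25 z [0.0888 0.092 ]
```

View pics/t13.png

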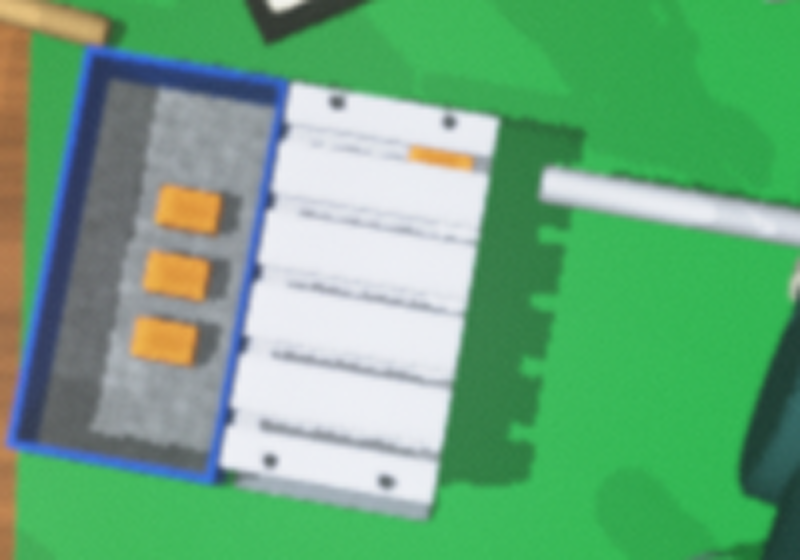

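```bash

python3 -m handwheel '[[-0.01,0,0.0006,0,0,0,0],[-0.01,0,0,0,0,0,0],[-0.005,0,0,0,0,0,0],[-0.004,0,0,0,0,0,0],[-0.004,0,0,0,0,0,0],[-0.005,0,0,0,0,0,0],[0,0,0,0,0,0,0]]' 110
python3 -c "
from h import *
avg(2)"
```

```text
time: 33.02
tool_pos: [0.5865, -0.1578, 0.0601]
tcp_rot: [-1.125, 1.333, -1.332]
wrist_force: [0.4, -1.0, -1.9]
width: 0.2
avg [ 0.5865 -0.158   0.0602] std [0.     0.0001 0.    ] yaw,tilt [-9.96826e+01 -1.00000e-04 -0.00000e+00] yawstd 0.003  mould-frame xy [0.0767, -0.2014]  t 33.08 F [-0.5 -0.3 -2.1] w 0.203
```

```bash

python3 -m handwheel '[[-0.009,0,-0.0006,0,0,0,0],[-0.01,0,0,0,0,0,0],[-0.01,0,0,0,0,0,0],[-0.01,0,0,0,0,0,0],[-0.01,0,0,0,0,0,0],[-0.01,0,0,0,0,0,0],[-0.01,0,0,0,0,0,0],[0,0,0,0,0,0,0]]' 110
python3 -m handwheel '[[-0.008,0,0,0,0,0,0],[-0.008,0,0,0,0,0,0],[-0.008,0,0,0,0,0,0],[-0.008,0,0,0,0,0,0],[-0.008,0,0,0,0,0,0],[-0.002,0,0,0,0,0,0],[0,0,0,0,0,0,0],[0,0,0,0,0,0,0]]' 110
python3 see.py 14 .038
```

```text
time: 34.12
tool_pos: [0.5976, -0.0892, 0.0602]
tcp_rot: [-1.125, 1.332, -1.332]
wrist_force: [-0.2, 0.2, -2.2]
width: 0.199
time: 35.12
tool_pos: [0.6046, -0.0488, 0.0602]
tcp_rot: [-1.124, 1.333, -1.333]
wrist_force: [-0.5, 0.5, -2.1]
width: 0.202
avg [ 0.6045 -0.0489  0.0602] std [0. 0. 0.] yaw,tilt [-9.97151e+01 -0.00000e+00 -1.00000e-04] yawstd 0.005  mould-frame xy [0.076, -0.0908]  t 35.27 F [ 0.6 -0.9 -1.3] w 0.202
```

View pics/t14.png

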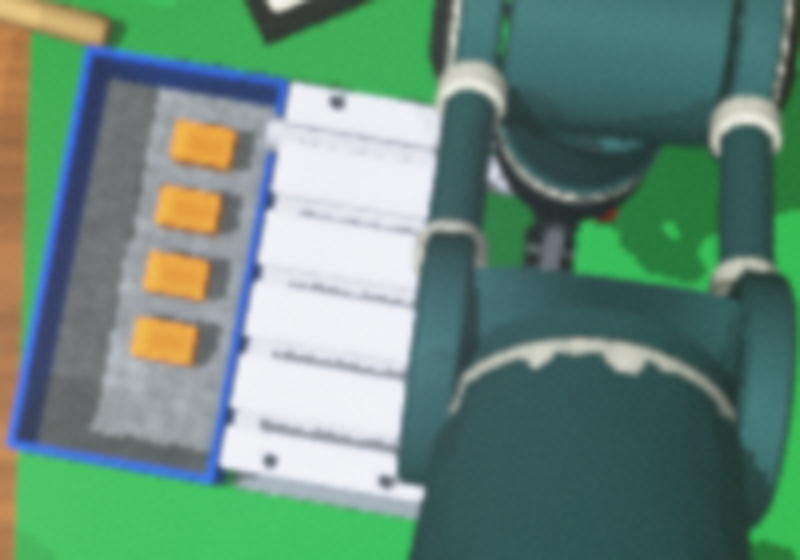

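All four casts lie in the tray, at zoomed rows 145, 210, 275 and 340, and every bore slot is now empty. I'll withdraw, raise the rod and turn back to the rest.

```bash

python3 -m handwheel '[[0.02,0,0,0,0,0,0],[0.03,0,0,0,0,0,0],[0.03,0,0,0,0,0,0],[0.03,0,0,0,0,0,0],[0.03,0,0,0,0,0,0],[0.02,-0.01,0,0,0,0,0],[0,-0.04,0,0,0,0,0],[0,-0.04,0,0,0,0,0]]' 110
python3 -m handwheel '[[0,-0.04,0,0,0.161,0,0],[0,-0.04,0,0,0.161,0,0],[0,-0.02,0,0,0.161,0,0],[0,0,0,0,0.161,0,0],[0,0,0,0,0.161,0,0]]' 110
python3 -m handwheel '[[0,0,0,0,0.161,0,0],[0,0,0,0,0.161,0,0],[0,0,0,0,0.161,0,0],[0,0,0,0,0.161,0,0],[0,0,0,0,0.161,0,0],[0,0,0,0,0,0,0]]' 110
python3 - <<'E'
from h import *
avg(3);plan([.4692,-.3021,.11],168.13)
E
```

```text
time: 36.42
tool_pos: [0.577, -0.2073, 0.1513]
tcp_rot: [-1.124, 1.334, -1.333]
wrist_force: [0.4, -0.3, -1.0]
width: 0.206
time: 37.05
tool_pos: [0.5776, -0.2069, 0.2517]
tcp_rot: [-0.573, 1.883, -1.885]
wrist_force: [-1.2, 0.2, -2.4]
width: 0.199
time: 37.8
tool_pos: [0.5774, -0.2067, 0.2508]
tcp_rot: [-0.22, -2.113, 2.113]
wrist_force: [-0.1, 0.6, -2.0]
width: 0.2
avg [ 0.5774 -0.2066  0.2507] std [0.     0.0001 0.0001] yaw,tilt [ 1.68189e+02  3.00000e-04 -0.00000e+00] yawstd 0.033  mould-frame xy [0.076, -0.2509]  t 37.9 F [-0.1  0.  -1.1] w 0.2
t 37.95 shift tool [0.0865 0.1405 0.1157] n>= 3.359091488933665 yaw now 168.18 tilt y [ 0. -0. -1.]
turn world z deg -0.050046850422631906 -> tool y rad 0.0008734823201280424
```

```bash

python3 -m handwheel '[[0.029,0,0.0386,0,0,0,0],[0.029,0,0.0386,0,0,0,0],[0.0285,0,0.0385,0,0,0,0],[0,0.047,0,0,0,0,0],[0,0.047,0,0,0,0,0],[0,0.0465,0,0,0,0,0],[0,0,0,0,0,0,0],[0,0,0,0,0,0,0]]' 110
python3 - <<'E'
from h import *
avg(3);plan([.4692,-.3021,.025],168.13)
d=cam("wrist");save("w15",d["image"])
T=cloud(dict(d,T=d["hand_eye"]));ok=d["z_map"]>0;S=cv2.split(cv2.cvtColor(d["image"],cv2.COLOR_RGB2HSV))[1]
r=ok&(T[...,1]<0.03)&(T[...,1]>-.06)&(abs(T[...,2])<.02)&(T[...,0]<-.02)&(S<80);p=T[r]
for lo in (-.12,-.08,-.04):
    q=p[(p[:,0]>=lo)&(p[:,0]<lo+.02)];print(lo,np.percentile(q[:,1],[2,10]).round(4),np.percentile(q[:,2],[1,99]).mean().round(4))
P=cloud(d);z=P[...,2];m=ok&(z>.006)&(z<.05);m[:,:260]=0;m[:,390:]=0
print(rect(P[m]))
save("s15",cv2.resize(cam("scene")["image"][60:240,120:340],None,fx=3.4,fy=3.3))
E
```

```text
time: 38.95
tool_pos: [0.4701, -0.3023, 0.1114]
tcp_rot: [-0.222, -2.112, 2.114]
wrist_force: [0.5, -0.6, -0.4]
width: 0.2
avg [ 0.4706 -0.3027  0.1121] std [0.0004 0.0003 0.0006] yaw,tilt [ 1.680939e+02  3.100000e-03 -2.200000e-03] yawstd 0.005  mould-frame xy [-0.013, -0.3637]  t 39.05 F [ 0.4 -0.3 -1.1] w 0.199
t 39.1 shift tool [ 0.0024  0.0876 -0.0006] n>= 1.4613924000541358 yaw now 168.08 tilt y [ 0.004 -0.003 -1.   ]
turn world z deg 0.04677673451698183 -> tool y rad -0.0008164080306526124
-0.12 [-0.031  -0.0303] 0.0011
-0.08 [-0.0311 -0.0304] 0.0008
-0.04 [-0.0311 -0.0305] 0.0007
(array([ 0.545 , -0.3184]), array([0.0498, 0.1224]), 78.31)
```

View pics/w15.png

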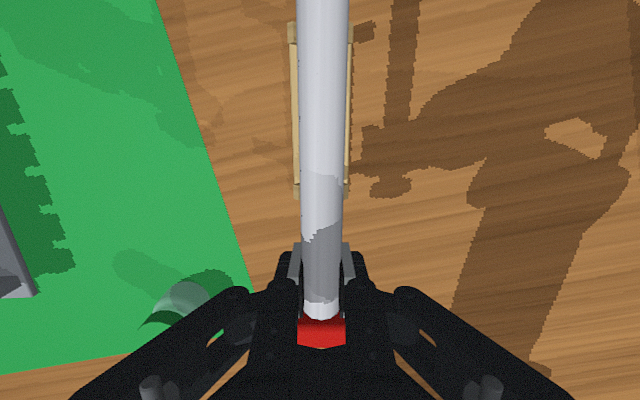

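View pics/s15.png

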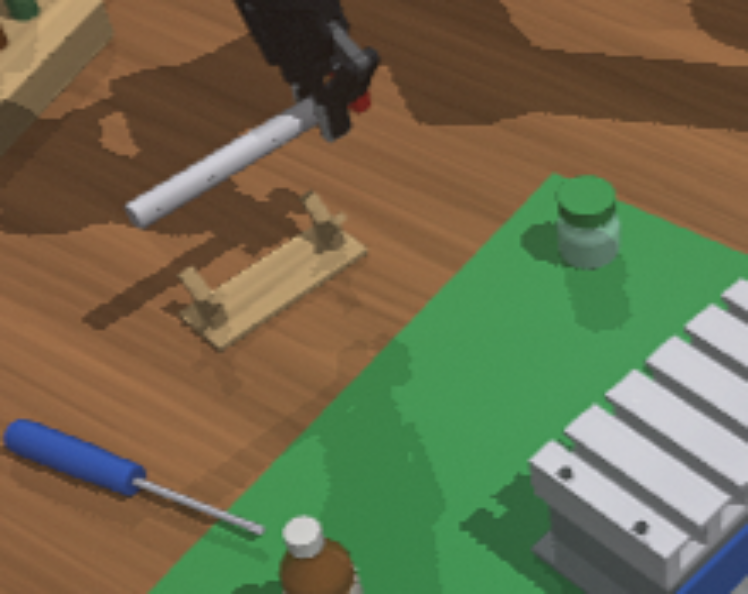

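The rod is level, and its axis lies over the rest with the collar behind the pads. I'll lower it.

```bash

python3 -m handwheel '[[0.0012,0.02,-0.0003,0,0,0,0],[0,0.02,0,0,0,0,0],[0,0.018,0,0,0,0,0],[0,0.012,0,0,0,0,0],[0,0.008,0,0,0,0,0],[0,0.004,0,0,0,0,0],[0,0.0025,0,0,0,0,0],[0,0,0,0,0,0,0]]' 110
python3 -c "
from h import *
avg(3)"
```

```text
time: 40.2
tool_pos: [0.4681, -0.3012, 0.0254]
tcp_rot: [-0.221, -2.111, 2.112]
wrist_force: [0.4, -1.0, -1.6]
width: 0.204
avg [ 0.4682 -0.3013  0.0255] std [0.     0.     0.0001] yaw,tilt [ 1.680552e+02  5.000000e-04 -4.000000e-04] yawstd 0.001  mould-frame xy [-0.0156, -0.3627]  t 40.3 F [-0.4  0.4 -1.9] w 0.202
```

```bash

python3 -m handwheel '[[0,0.001,0,0,0,0,0],[0,0.0005,0,0,0,0,0],[0,0,0,0,0,0,0.3],[0,0,0,0,0,0,0.4],[0,0,0,0,0,0,0.7],[0,0,0,0,0,0,1],[0,0,0,0,0,0,1],[0,0,0,0,0,0,1]]' 110
python3 -c "
from h import *
avg(2)"
python3 -m handwheel '[[0,-0.02,0,0,0,0,1],[0,-0.04,0,0,0,0,1],[0,-0.05,0,0,0,0,1],[0,-0.06,0,0,0,0,1],[0,-0.055,0,0,0,0,1],[0,0,0,0,0,0,1],[0,0,0,0,0,0,1]]'
python3 - <<'E'
from h import *
d=cam("wrist");save("w16",d["image"]);P=cloud(d);z=P[:,:,2];ok=d["z_map"]>0
H,S,V=cv2.split(cv2.cvtColor(d["image"],cv2.COLOR_RGB2HSV))
r=ok&(z>.045)&(z<.065)&(S<80)&(V>110)&(np.hypot(P[...,0]-.54,P[...,1]+.315)<.12);r=big(r);p=P[r]
(c,_,_)=cv2.minAreaRect(p[:,:2].astype(np.float32));print("rod",rect(p),np.percentile(p[:,2],[50,90,99]))
a=np.radians(-11.8);w=np.array([np.cos(a),np.sin(a)]);n=np.array([-w[1],w[0]]);o=np.array(c)-.007*w
m=ok&(z>.006)&(z<.02)&(np.hypot(P[...,0]-.545,P[...,1]+.318)<.085);print("base",rect(P[m]));(b,_,_)=cv2.minAreaRect(P[m][:,:2].astype(np.float32))
print("rod in rest",(o-b)@w,(o-b)@n)
s=p[np.argsort((p[:,:2]-o)@w)];t=(s[:,:2]-o)@w
for lo in(-.08,-.03,.02,.07): print(np.percentile(s[(t>lo)&(t<lo+.02),2],90).round(4))
d=cam("top");save("t16",d["image"])
P=cloud(d);z=P[...,2];ok=d["z_map"]>0;H,S,V=cv2.split(cv2.cvtColor(d["image"],cv2.COLOR_RGB2HSV))
roi=np.zeros_like(ok);roi[140:310,100:220]=1
o=roi&ok&(S>150)&(H<15)&(z>.03);print("handle",rect(P[o]),P[o].mean(0))
l=big(roi&(S<50)&(V>120));v,u=np.nonzero(l);print("lid",rect(ray(d,np.c_[u,v],.011)))
E
```

```text
time: 41.35
tool_pos: [0.4679, -0.3011, 0.0237]
tcp_rot: [-0.221, -2.112, 2.111]
wrist_force: [-0.1, -0.6, -0.3]
width: 1.0
avg [ 0.4679 -0.3011  0.0237] std [0. 0. 0.] yaw,tilt [168.0534  -0.       0.    ] yawstd 0.001  mould-frame xy [-0.0159, -0.3625]  t 41.4 F [ 0.7  0.5 -0.1] w 0.999
time: 42.32
tool_pos: [0.4677, -0.3009, 0.2484]
tcp_rot: [-0.221, -2.112, 2.111]
wrist_force: [-0.0, -0.0, -0.7]
width: 1.002
rod (array([ 0.5371, -0.3166]), array([0.0198, 0.1753]), 78.15) [0.05324626 0.05489114 0.05594321]
base (array([ 0.545 , -0.3181]), array([0.0499, 0.1398]), 78.17)
rod in rest -0.015013784303167427 -8.34387897021115e-05
0.0549
0.0548
0.0547
0.055
handle (array([0.5047, 0.3513]), array([0.0142, 0.0531]), 89.32) [0.50569647 0.35072898 0.03851171]
lid (array([0.505 , 0.3528]), array([0.1144, 0.2244]), 88.89)
```

View pics/w16.png

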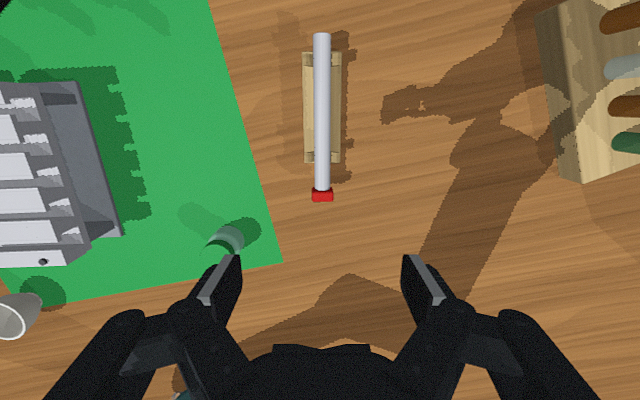

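View pics/t16.png

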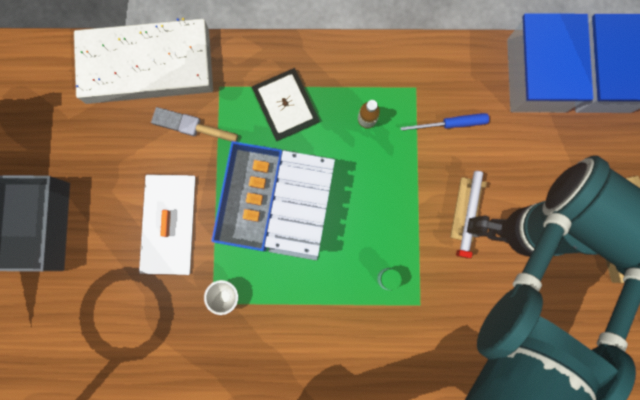

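The wrist view shows the rod level in both vees, 15 mm off centre lengthwise (25 allowed), 0 mm sideways and about 45 mm high at the axis. The lid is still near (167,223) in the top view. I'll stop over the tray to measure it at the same wrist orientation I'll use for the lid.

```bash
python3 -c "
from h import *
plan([.565,.169,.28],170.25)"
```

```text
t 42.42 shift tool [ 0.0012 -0.0329 -0.4795] n>= 8.010546897989565 yaw now 168.05 tilt y [-0.003  0.002 -1.   ]
turn world z deg 2.19654033050719 -> tool y rad -0.038336860920194914
```

```bash

python3 -m handwheel '[[0,-0.008,-0.048,0,0,0,1],[0,-0.008,-0.048,0,0,0,1],[0,-0.008,-0.048,0,0,0,1],[0,-0.008,-0.048,0,0,0,1],[0,0,-0.048,0,0,0,1],[0,0,-0.048,0,0,0,1],[0,0,-0.048,0,0,0,1],[0,0,-0.048,0,0,0,1]]'
python3 -m handwheel '[[0,0,-0.048,0,0,0,1],[0.001,0,-0.0475,0,-0.038,0,1],[0,0,0,0,0,0,1],[0,0,0,0,0,0,1],[0,0,0,0,0,0,1]]'
python3 - <<'E'
from h import *
avg(3)
d=cam("wrist");save("w17",d["image"]);P=cloud(d);z=P[:,:,2];ok=d["z_map"]>0
H,S,V=cv2.split(cv2.cvtColor(d["image"],cv2.COLOR_RGB2HSV))
near=np.hypot(P[...,0]-.565,P[...,1]-.169)<.16
b=near&ok&(H>105)&(H<130)&(S>120)&(abs(z-.064)<.006);print("tray",b.sum(),rect(P[b]),np.median(z[b]))
m=near&ok&(H>105)&(H<130)&(S>120);v,u=np.nonzero(m);print(rect(ray(d,np.c_[u,v],.064)))
near=np.hypot(P[...,0]-.545,P[...,1]-.0535)<.13
m=near&ok&(abs(z-.1)<.005)&(S<60);print("mould",m.sum(),rect(P[m]))
E
```

```text
time: 43.42
tool_pos: [0.5465, 0.076, 0.2781]
tcp_rot: [-0.217, -2.109, 2.111]
wrist_force: [0.7, -0.7, 0.4]
width: 1.001
time: 44.05
tool_pos: [0.5658, 0.167, 0.2798]
tcp_rot: [-0.182, -2.13, 2.132]
wrist_force: [-0.9, -0.2, 0.4]
width: 1.003
avg [0.5659 0.167  0.2801] std [0.0001 0.     0.0003] yaw,tilt [ 1.701401e+02 -9.000000e-04 -5.000000e-04] yawstd 0.006  mould-frame xy [0.0014, 0.1154]  t 44.15 F [ 0.2 -0.2 -0. ] w 0.997
tray 1637 (array([0.5658, 0.1692]), array([0.1113, 0.2207]), 80.18) 0.06341886231212707
(array([0.4166, 0.1928]), array([0.997 , 0.5224]), 80.11)
mould 12119 (array([0.5461, 0.0543]), array([0.1108, 0.2028]), 80.33)
```

View pics/w17.png

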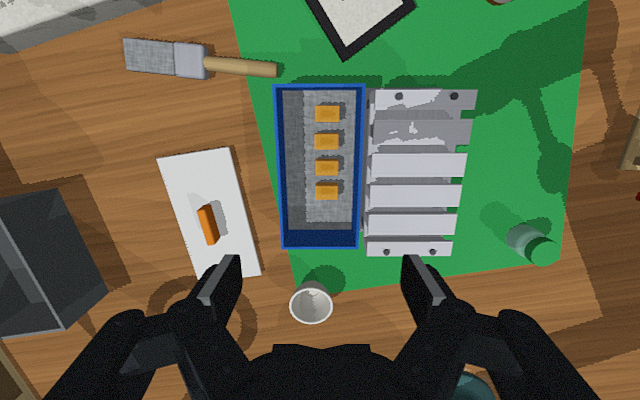

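```bash
python3 -c "
from h import *
plan([.505,.351,.25],179)"
```

```text
t 44.25 shift tool [ 0.0918  0.0308 -0.1705] n>= 3.2684079211035066 yaw now 170.15 tilt y [ 0. -0. -1.]
turn world z deg 8.852261803522225 -> tool y rad -0.1545011147199942
```

```bash

python3 -m handwheel '[[0.023,0.008,-0.0426,0,0,0,1],[0.023,0.008,-0.0426,0,0,0,1],[0.023,0.008,-0.0426,0,0,0,1],[0.023,0.008,-0.0427,0,0,0,1],[0,0,0,0,-0.155,0,1],[0,0,0,0,0,0,1],[0,0,0,0,0,0,1],[0,0,0,0,0,0,1]]'
python3 - <<'E'
from h import *
avg(3)
d=cam("wrist");save("w18",d["image"]);P=cloud(d);z=P[:,:,2];ok=d["z_map"]>0
H,S,V=cv2.split(cv2.cvtColor(d["image"],cv2.COLOR_RGB2HSV))
near=np.hypot(P[...,0]-.505,P[...,1]-.351)<.14
o=near&ok&(S>150)&(H<15)&(z>.033);print("handle top",o.sum(),rect(P[o]),np.median(z[o]))
l=near&ok&(S<60)&(V>120)&(z<.02)&(z>.004);l=big(l);print("lid",rect(P[l]),np.median(z[l]))
c=rect(P[l])[0];plan([*c,.0145],179)
E
```

```text
time: 45.25
tool_pos: [0.505, 0.3512, 0.249]
tcp_rot: [-0.021, -2.213, 2.212]
wrist_force: [0.3, 0.7, 0.8]
width: 1.002
avg [0.5049 0.3512 0.249 ] std [0. 0. 0.] yaw,tilt [1.789797e+02 4.000000e-04 2.000000e-04] yawstd 0.016  mould-frame xy [-0.0899, 0.2866]  t 45.35 F [0.7 0.2 0.3] w 0.999
handle top 132 (array([0.5082, 0.3533]), array([0.144 , 0.0571]), 74.46) 0.2921287999219436
lid (array([0.508 , 0.3545]), array([0.1121, 0.2209]), 88.9) 0.010718753089664662
t 45.45 shift tool [-0.0032  0.2343 -0.0031] n>= 3.905788574949884 yaw now 179.04 tilt y [ 0.  0. -1.]
turn world z deg -0.03912898085775396 -> tool y rad 0.0006829295489176416
```

View pics/w18.png

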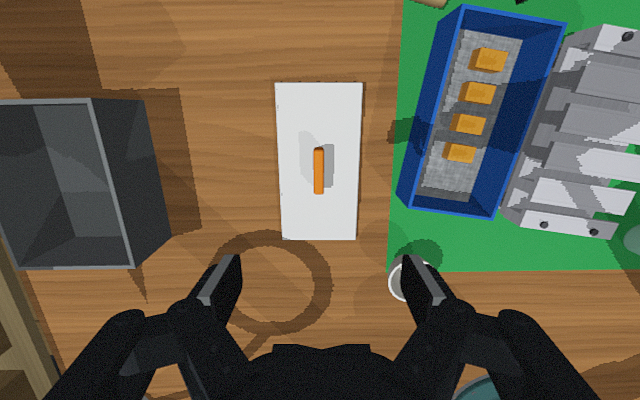

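The lid is undisturbed, at columns 275–362 and rows 82–240, with the orange handle near (319,170). I'll descend and grasp the handle.

```bash

python3 -m handwheel '[[-0.0027,0.04,-0.0028,0,0.001,0,1],[0,0.05,0,0,0,0,1],[0,0.05,0,0,0,0,1],[0,0.04,0,0,0,0,1],[0,0.03,0,0,0,0,1],[0,0.0165,0,0,0,0,1],[0,0.008,0,0,0,0,1],[0,0,0,0,0,0,1]]'
python3 -m handwheel '[[0,0,0,0,0,0,0.4],[0,0,0,0,0,0,0],[0,0,0,0,0,0,0],[0,0,0,0,0,0,0],[0,0,0,0,0,0,0],[0,0,0,0,0,0,0],[0,0,0,0,0,0,0]]' 100
python3 -c "
from h import *
avg(3)
save('w19',cam('wrist')['image'])"
```

```text
time: 46.45
tool_pos: [0.5076, 0.3548, 0.0146]
tcp_rot: [-0.019, -2.214, 2.213]
wrist_force: [0.2, -0.6, -0.2]
width: 1.001
time: 47.32
tool_pos: [0.5077, 0.3549, 0.0148]
tcp_rot: [-0.019, -2.214, 2.213]
wrist_force: [-0.8, -0.6, 4.7]
width: 0.143
avg [0.5077 0.3549 0.0148] std [0. 0. 0.] yaw,tilt [1.790527e+02 8.000000e-04 6.000000e-04] yawstd 0.002  mould-frame xy [-0.0879, 0.2908]  t 47.42 F [-1.2 -0.6  5.2] w 0.142
```

View pics/w19.png

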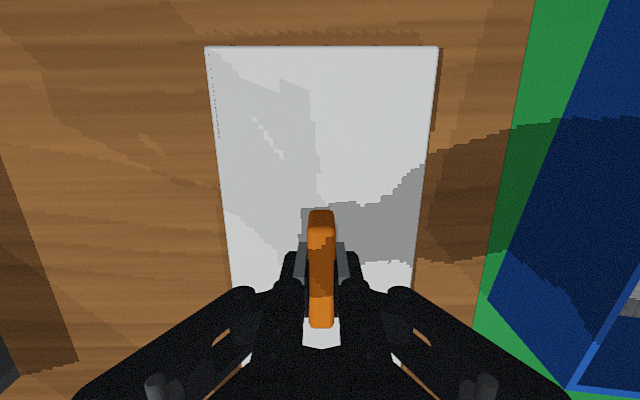

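```bash

python3 -m handwheel '[[0,-0.008,0,0,0,0,0],[0,-0.02,0,0,0,0,0],[0,-0.03,0,0,0,0,0],[0,-0.035,0,0,0,0,0],[0,-0.04,0,0,0,0,0],[0,-0.04,0,0,0,0,0],[0,0,0,0,0,0,0],[0,0,0,0,0,0,0]]' 100
cat > lid.py <<'E'
from h import *
import sys
avg(3)
d=cam("wrist");save(sys.argv[1],d["image"])
T=cloud(dict(d,T=d["hand_eye"]));ok=d["z_map"]>0;H,S,V=cv2.split(cv2.cvtColor(d["image"],cv2.COLOR_RGB2HSV))
m=ok&(S<70)&(V>80)&(abs(T[...,1]+.004)<.012)&(abs(T[...,0])<.14)&(abs(T[...,2])<.075);m=big(m)
p=T[m];A=np.c_[p[:,0],p[:,2],np.ones(len(p))];c=np.linalg.lstsq(A,p[:,1],rcond=None)[0];print("lid flange plane y=ax+bz+c",c.round(4))
print("tool x range",np.percentile(p[:,0],[.2,99.8]).round(4),"z range near far edge",[np.percentile(p[(abs(p[:,0]-x)<.01),2],[.5,99.5]).round(4).tolist() for x in(-.095,-.06,-.03)])
e=p[p[:,0]<np.percentile(p[:,0],3)];print("far edge x:",p[:,0].min(),[round(float(p[abs(p[:,2]-zz)<.006,0].min()),4) for zz in(-.045,-.02,0,.02,.045)])
E
python3 lid.py w20
```

```text
time: 48.52
tool_pos: [0.5067, 0.3543, 0.1869]
tcp_rot: [-0.018, -2.213, 2.213]
wrist_force: [-0.4, -0.1, -1.6]
width: 0.141
avg [0.5062 0.354  0.1859] std [0.0003 0.0002 0.0008] yaw,tilt [ 1.790545e+02 -2.000000e-03 -1.300000e-03] yawstd 0.002  mould-frame xy [-0.0891, 0.2896]  t 48.62 F [ 0.7  0.4 -1.9] w 0.145
lid flange plane y=ax+bz+c [-0.0005 -0.0002  0.0041]
tool x range [-0.1106  0.0238] z range near far edge [[-0.0538, 0.0556], [-0.0539, 0.0557], [-0.0539, 0.0556]]
far edge x: -0.11088293231038729 [-0.1107, -0.1108, -0.1108, -0.1107, -0.1108]
```

View pics/w20.png

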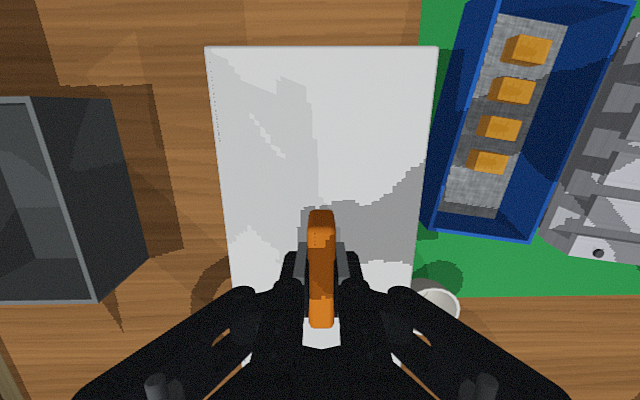

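The lid is level, square and centred in the grip within 1 mm. I'll carry it over the tray.

```bash
python3 -c "
from h import *
plan([.566,.1698,.15],170.25)"
```

```text
t 48.73 shift tool [-0.0631  0.0352  0.183 ] n>= 3.278802066893509 yaw now 179.05 tilt y [-0.003 -0.002 -1.   ]
turn world z deg -8.804987926041008 -> tool y rad 0.15367602990776255
```

```bash

python3 -m handwheel '[[-0.0125,0,0.0366,0,0,0,0],[-0.0125,0,0.0366,0,0,0,0],[-0.0127,0,0.0366,0,0,0,0],[-0.0127,0,0.0366,0,0,0,0],[-0.0127,0,0.0366,0,0,0,0],[0,0,0,0,0.077,0,0],[0,0,0,0,0.077,0,0],[0,0,0,0,0,0,0]]' 100
python3 -m handwheel '[[0,0.018,0,0,0,0,0],[0,0.018,0,0,0,0,0],[0,0,0,0,0,0,0],[0,0,0,0,0,0,0],[0,0,0,0,0,0,0]]' 100
python3 lid.py w21
python3 -c "
from h import *
plan([.566,.1698,.12],170.25)"
```

```text
time: 49.72
tool_pos: [0.5667, 0.1702, 0.1859]
tcp_rot: [-0.179, -2.131, 2.132]
wrist_force: [-0.8, -0.7, -2.2]
width: 0.139
time: 50.35
tool_pos: [0.5679, 0.1708, 0.1519]
tcp_rot: [-0.183, -2.134, 2.133]
wrist_force: [0.5, 0.2, -1.9]
width: 0.145
avg [0.5679 0.1708 0.152 ] std [0. 0. 0.] yaw,tilt [1.702392e+02 1.400000e-03 3.000000e-04] yawstd 0.003  mould-frame xy [0.0027, 0.1195]  t 50.45 F [-0.1 -0.5 -1.8] w 0.141
lid flange plane y=ax+bz+c [-0.0005 -0.0002  0.0041]
tool x range [-0.1107  0.0236] z range near far edge [[-0.054, 0.0555], [-0.0541, 0.0554], [-0.0542, 0.0554]]
far edge x: -0.11105982264884193 [-0.1108, -0.1111, -0.1109, -0.111, -0.1109]
t 50.55 shift tool [0.0015 0.0318 0.0012] n>= 0.5308104985179251 yaw now 170.24 tilt y [ 0.001  0.    -1.   ]
turn world z deg 0.013815584699131023 -> tool y rad -0.00024112744108798653
```

View pics/w21.png

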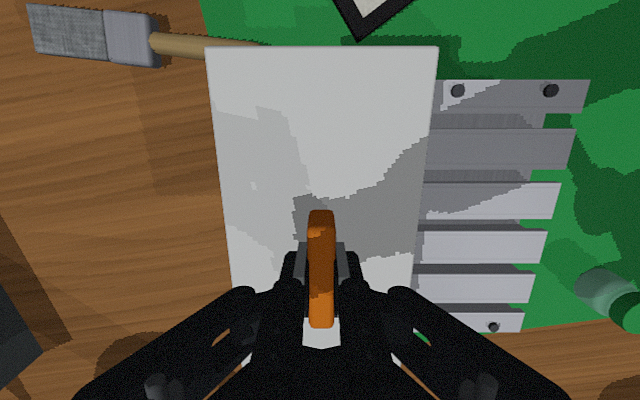

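```bash

python3 -m handwheel '[[0.0021,0.015,0.0018,0,0,0,0],[0,0.02,0,0,0,0,0],[0,0.018,0,0,0,0,0],[0,0.01,0,0,0,0,0],[0,0.005,0,0,0,0,0],[0,0,0,0,0,0,0],[0,0,0,0,0,0,0]]' 100
python3 - <<'E'
from h import *
avg(3)
d=cam("scene");save("s22",cv2.resize(d["image"][150:310,260:440],None,fx=4,fy=3.7,interpolation=cv2.INTER_CUBIC))
d=cam("top");save("t22",cv2.resize(d["image"][130:270,195:345],None,fx=4,fy=4,interpolation=cv2.INTER_CUBIC))
E
```

```text
time: 51.42
tool_pos: [0.5656, 0.1694, 0.0839]
tcp_rot: [-0.184, -2.133, 2.132]
wrist_force: [0.2, 0.5, -0.8]
width: 0.142
avg [0.5656 0.1694 0.084 ] std [0.     0.     0.0001] yaw,tilt [1.702324e+02 1.500000e-03 4.000000e-04] yawstd 0.001  mould-frame xy [0.0007, 0.1177]  t 51.52 F [-0.2 -0.4 -1.7] w 0.139
```

View pics/s22.png

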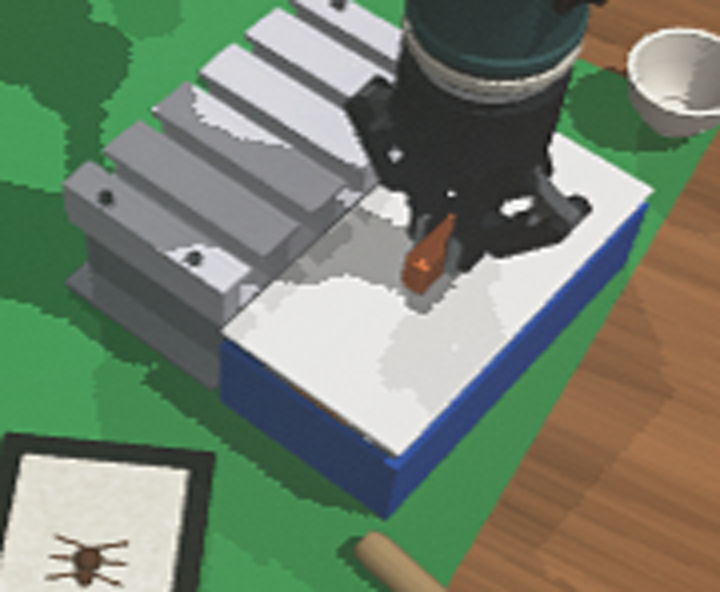

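View pics/t22.png

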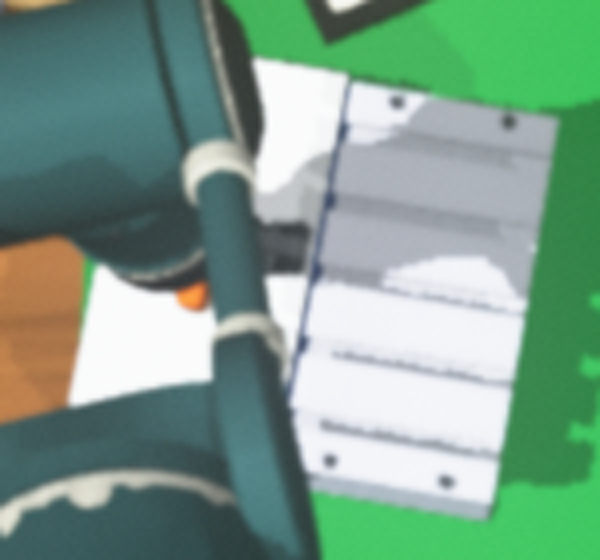

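The scene view shows the lid hovering square over the tray, with its corners lined up. I'll lower it in small steps.

```bash

python3 -m handwheel '[[0,0.002,0,0,0,0,0],[0,0.002,0,0,0,0,0],[0,0.002,0,0,0,0,0],[0,0,0,0,0,0,0]]' 100
python3 -m handwheel '[[0,0.002,0,0,0,0,0],[0,0.0015,0,0,0,0,0],[0,0.001,0,0,0,0,0],[0,0,0,0,0,0,0]]' 100
python3 -c "
from h import *
avg(3)"
```

```text
time: 52.18
tool_pos: [0.5646, 0.1691, 0.0768]
tcp_rot: [-0.181, -2.132, 2.132]
wrist_force: [0.3, 0.4, -2.7]
width: 0.139
time: 52.68
tool_pos: [0.565, 0.1692, 0.0728]
tcp_rot: [-0.182, -2.132, 2.132]
wrist_force: [-0.7, 0.1, -1.0]
width: 0.144
avg [0.565  0.1692 0.0728] std [0. 0. 0.] yaw,tilt [1.702308e+02 1.000000e-04 0.000000e+00] yawstd 0.001  mould-frame xy [0.0001, 0.1174]  t 52.77 F [-0.2  1.  -0.4] w 0.138
```

```bash

python3 -m handwheel '[[0,0.0005,0,0,0,0,0.2],[0,0,0,0,0,0,0.3],[0,0,0,0,0,0,0.4],[0,0,0,0,0,0,0.45],[0,0,0,0,0,0,0.45],[0,-0.01,0,0,0,0,0.45],[0,-0.03,0,0,0,0,0.45],[0,-0.05,0,0,0,0,0.45]]' 100
python3 -m handwheel '[[0,-0.05,0,0,0,0,0.5],[0,-0.05,0,0,0,0,0.5],[0,-0.02,0,0,0,0,0.5],[0,0,0,0,0,0,0.5],[0,0,0,0,0,0,0.5]]' 100
python3 - <<'E'
from h import *
avg(3)
d=cam("wrist");save("w23",d["image"]);P=cloud(d);z=P[:,:,2];ok=d["z_map"]>0
H,S,V=cv2.split(cv2.cvtColor(d["image"],cv2.COLOR_RGB2HSV))
l=ok&(np.hypot(P[...,0]-.565,P[...,1]-.169)<.14)&(S<70)&(V>90)&(abs(z-.069)<.012);l=big(l);p=P[l];print("lid",rect(p),np.median(z[l]))
A=np.c_[p[:,:2],np.ones(len(p))];c=np.linalg.lstsq(A,p[:,2],rcond=None)[0];print("tilt",c[:2].round(4))
save("s23",cam("scene")["image"])
E
```

```text
time: 53.82
tool_pos: [0.5633, 0.1688, 0.1615]
tcp_rot: [-0.178, -2.129, 2.132]
wrist_force: [1.8, 0.1, 0.4]
width: 0.451
time: 54.45
tool_pos: [0.5637, 0.1689, 0.2798]
tcp_rot: [-0.178, -2.129, 2.132]
wrist_force: [-0.6, -0.8, -1.2]
width: 0.498
avg [0.5636 0.1688 0.2794] std [0.0001 0.     0.0002] yaw,tilt [ 1.70231e+02 -4.30000e-03 -1.10000e-03] yawstd 0.001  mould-frame xy [-0.0012, 0.1168]  t 54.55 F [-0.1  0.4 -0.6] w 0.501
lid (array([0.5659, 0.1688]), array([0.112 , 0.2218]), 80.11) 0.06871092215014277
tilt [-0.0001  0.0005]
```

View pics/w23.png

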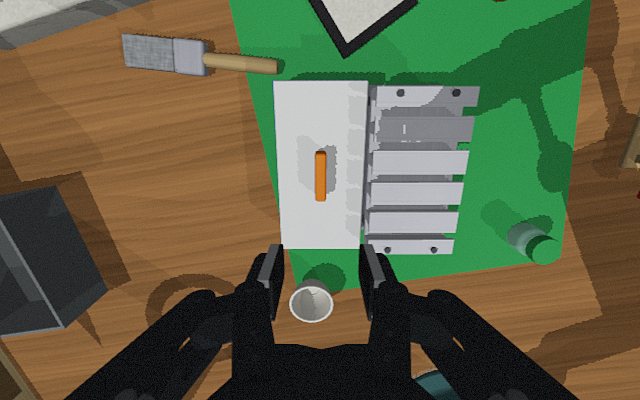

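View pics/s23.png

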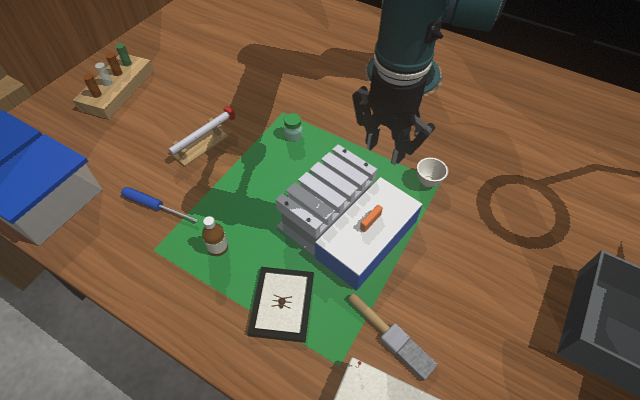

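The lid is seated: flange top at 68.7 mm (69 expected), level, and within 0.5 mm of the tray centre as seen by the same camera. I'll check the rod and lid once more from the top camera, then hand in.

```bash
python3 - <<'E'
from h import *
d=cam("top");P=cloud(d);z=P[...,2];ok=d["z_map"]>0;H,S,V=cv2.split(cv2.cvtColor(d["image"],cv2.COLOR_RGB2HSV))
roi=np.zeros_like(ok);roi[150:265,440:500]=1
r=big(roi&ok&(z>.047)&(z<.065)&(S<80)&(V>120));print("rod",rect(P[r]),np.median(z[r]))
roi[:]=0;roi[130:280,205:285]=1
l=big(roi&ok&(S<60)&(V>120)&(abs(z-.069)<.01));print("lid",l.sum(),rect(P[l]),np.median(z[l]))
s=bot.read_state();print(s["time"],s["wrist_force"],s["joint_vel"].round(3))
print(workorder.finish_job())
E
```

```text
rod (array([ 0.5348, -0.3172]), array([0.02  , 0.1758]), 78.01) 0.053413877326919934
lid 2075 (array([0.5619, 0.1577]), array([0.0927, 0.2206]), 80.23) 0.06906062037897209
54.75 [ 0.08479724 -0.42460318  0.01038887] [-0.    -0.008 -0.011  0.     0.001  0.001]
the job is handed in; nothing more can be done
None
```

I pushed all four casts (bores 2 to 5; bore 1 was empty) through the mould with the rod, and they dropped into the tray. I then laid the rod back in its rest, put the lid on the tray and handed the job in at about 55 s, well inside the 210 s limit.

Last checks:
- **Casts:** the top view showed all four inside the tray before the lid went on, and every bore slot was empty.
- **Rod:** it lies level in both vees, about 15 mm off centre lengthwise (25 mm allowed), 0 mm sideways, with its axis about 45 mm high.
- **Lid:** the wrist view puts it within 0.5 mm of the tray's centre and square to it within about 0.1°. It is flat, with the flange top at 68.7 mm against 69 mm when fully seated.
- **Bystanders:** none looked moved in the pictures; I did not measure them individually.
- **Robot:** it was clear of everything at hand-in, and I noticed neither a grip slip nor a knock to the lid during the run.

**One check disagreed:** the final top-camera fit of the lid centre was about 11 mm off in y, because it measured the lid only 93 mm wide instead of 112 mm. I took this to be part of the lid cut off from view, since the top-view angle (80.2°) and height (69.1 mm) match a seated lid. I relied on the wrist view without taking another picture.

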